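Load the egg rack and hold it level over the pan

TASK

Get three eggs ready for boiling: move the raw eggs from the white tray into the wire egg rack, one in each ring, setting them in gently without dropping any, while the rack stands on the worktop. Then lift the loaded rack by its central grip, keep it level, carry it over the saucepan and finish while still holding it there, still and level, centred over the pan a few centimetres above the rim, ready to be lowered in. Leave the pan, salt shaker, spice jar and cruet where they stand.

Things in the scene. Friction and masses are not known exactly. Their poses are not given: they have to be found in the camera images.
- egg1_center (a point): centre, half-way up, of a loose brown hen's egg, 44 mm across and 56 mm tall, 60 g, hard and not slippery. It stands upright with the blunt end down in a socket of the white tray, sunk 10 mm into it; its widest girth is 6 mm below this point (12 mm above the tray's top face). Own z points to the egg's tip. The three eggs are alike; any egg may go into any ring
- egg2_center (a point): centre, half-way up, of a loose brown hen's egg, 44 mm across and 56 mm tall, 60 g, hard and not slippery. It stands upright with the blunt end down in a socket of the white tray, sunk 10 mm into it; its widest girth is 6 mm below this point (12 mm above the tray's top face). Own z points to the egg's tip. The three eggs are alike; any egg may go into any ring
- egg3_center (a point): centre, half-way up, of a loose brown hen's egg, 44 mm across and 56 mm tall, 60 g, hard and not slippery. It stands upright with the blunt end down in a socket of the white tray, sunk 10 mm into it; its widest girth is 6 mm below this point (12 mm above the tray's top face). Own z points to the egg's tip. The three eggs are alike; any egg may go into any ring
- egg_tray: white ceramic egg tray fixed to the worktop, 166 x 112 x 28 mm, origin at the centre of its underside, z up. Six sockets 36 mm wide in two rows of three: at x = -52, 0, 52 mm and y = -26, +26 mm. The eggs stand in the row y = -26 mm (spacing 52 mm along its own x axis); the row y = +26 mm is empty, so an egg is best gripped with the fingers closing along the tray's y axis
- rack_base (a point): loose steel wire egg rack (0.25 kg), 112 mm tall, its feet 75 mm from the centre (79 mm to their outer edge), below the outer edge of the rings; this point is the centre of its footprint, level with its three feet. Its z is up; the three rings lie round the centre at 54 mm, 120 degrees apart, at 90, 210 and 330 degrees from its x axis; their top edge is 30 mm above the feet
- rack_grip (a point): centre of the rack's teal grip, on top of the central stem, 96 mm above the feet: an upright block 14 mm thick along its own x axis, 24 mm wide along y, 32 mm tall along z; grip it across the 14 mm. Its lower edge is 4 mm above the tips of seated eggs
- well1 (a point): the place where the centre of an egg comes to lie when it is seated in this ring of the rack: on the ring's axis, 17.7 mm above the ring's top edge. Ring of 5 mm wire, 45 mm outside, 35 mm inside, open below; the egg sinks 10 mm into it and rests on the wire
- well2 (a point): the place where the centre of an egg comes to lie when it is seated in this ring of the rack: on the ring's axis, 17.7 mm above the ring's top edge. Ring of 5 mm wire, 45 mm outside, 35 mm inside, open below; the egg sinks 10 mm into it and rests on the wire
- well3 (a point): the place where the centre of an egg comes to lie when it is seated in this ring of the rack: on the ring's axis, 17.7 mm above the ring's top edge. Ring of 5 mm wire, 45 mm outside, 35 mm inside, open below; the egg sinks 10 mm into it and rests on the wire
- pan_mouth (a point): centre of the mouth of the loose steel saucepan, level with its rim, 106 mm above the worktop; the rim is 186 mm across, the inside about 175 mm. The handle leaves along this frame's own +y axis and ends 247 mm from this point, at about 90 mm above the worktop
- salt_center (a point): centre of the glass salt shaker with grey top, 44 mm across, 90 mm tall, loose, to be left alone
- spice_center (a point): centre of the spice jar with white cap, 47 mm across, 98 mm tall, loose, to be left alone
- cruet_center (a point): centre of the glass vinegar cruet with a cork, 76 mm across, 159 mm tall, loose, to be left alone
- egg_rack: the whole rack; origin as rack_base
- saucepan: the whole saucepan; origin half-way along it from pot to handle end, on the worktop
- egg1: the egg of egg1_center; origin at its blunt end
- egg2: the egg of egg2_center; origin at its blunt end
- egg3: the egg of egg3_center; origin at its blunt end
There are look-alikes about, which are no part of the job. What is shaped like the egg3 but orange or pink is not meant.

How it is judged (in metres and radians):
On the way, in this order (a step that is already met when the one before it is completed fails the run):
1. one egg is seated in each of the three rings and let go, with the rack standing on the worktop (distance between any of egg1_center, egg2_center, egg3_center and well1 below 0.013 m and distance between any of egg1_center, egg2_center, egg3_center and well2 below 0.013 m and distance between any of egg1_center, egg2_center, egg3_center and well3 below 0.013 m and height (world z) of rack_base below 0.006 m and contact force between the fingers and egg1 below 0.05 N and contact force between the fingers and egg2 below 0.05 N and contact force between the fingers and egg3 below 0.05 N), for 0.2 s.
2. the loaded rack is lifted level, at least 30 mm clear of the worktop (distance between any of egg1_center, egg2_center, egg3_center and well1 below 0.013 m and distance between any of egg1_center, egg2_center, egg3_center and well2 below 0.013 m and distance between any of egg1_center, egg2_center, egg3_center and well3 below 0.013 m and height (world z) of rack_base above 0.03 m and angle between rack_base's own z axis and vertical below 0.15 rad), for 0.3 s.
At the end, for the whole second after the job is handed in: Only the gripper carries the rack, by its grip: feet 6 to 100 mm above the pan's rim, centre within 30 mm of the pan's centre, level within 7 degrees and still (under 20 mm/s, 0.1 rad/s), one egg within 13 mm of its place in each ring, no finger touching an egg (distance between any of egg1_center, egg2_center, egg3_center and well1 below 0.013 m and distance between any of egg1_center, egg2_center, egg3_center and well2 below 0.013 m and distance between any of egg1_center, egg2_center, egg3_center and well3 below 0.013 m and horizontal distance between rack_base and pan_mouth below 0.03 m and height (world z) of rack_base between 0.112 and 0.206 m and angle between rack_base's own z axis and vertical below 0.12 rad and linear speed of egg_rack below 0.02 m/s and angular speed of egg_rack below 0.1 rad/s and contact force between the fingers and egg_rack above 1 N and contact force between saucepan and egg_rack below 0.05 N and contact force between the fingers and egg1 below 0.05 N and contact force between the fingers and egg2 below 0.05 N and contact force between the fingers and egg3 below 0.05 N); the arm keeps its last pose, push and grip.
It fails at once if an egg falls on the worktop (its centre under 33 mm) (height (world z) of any of egg1_center, egg2_center, egg3_center below 0.033 m).
It fails at once if an egg is dropped: it falls freely faster than 0.6 m/s (about 18 mm) ((linear speed of egg1 above 0.6 m/s and contact force between anything else and egg1 below 0.01 N) or (linear speed of egg2 above 0.6 m/s and contact force between anything else and egg2 below 0.01 N) or (linear speed of egg3 above 0.6 m/s and contact force between anything else and egg3 below 0.01 N)).
It fails at once if the rack is tipped by more than 17 degrees (angle between rack_base's own z axis and vertical above 0.3 rad).
It fails at once if the saucepan, salt shaker, spice jar or cruet is moved by more than 30 mm (distance of any of salt_center, spice_center, cruet_center, pan_mouth from where it was at the start of the episode above 0.03 m).
It also fails if it takes over 67 s, if anything falls off the work surface, if the arm or the gripper's body presses on something with over 40 N, if the wrist force passes 120 N, or if a joint passes its speed limit or range.

ROBOT

A 6-joint arm with a two-finger parallel gripper is mounted at the origin on a cart in front of the work surface, level with it; the furniture and walls round the work are solid. World frame = base frame: x ahead of the robot, y to its left, z up, the work surface at z = 0. Lengths are in mm, angles in rad, forces in N, time in s.
With the tool pointing down it reaches from about 350 to 1000 mm from the base axis. Payload 7.1 kg.
Tool frame: the origin (TCP) lies on the centre line of the jaws, within the pads' length; the fingertips stand 22 mm ahead of it and the grasp point (between the pads) lies 3 mm ahead of it (env.tip_reach is the distance from the TCP to the fingertips, in mm); x points along the fingers, y is the direction in which the jaws open and shut, and the axes are right-handed (so a half turn about x gives the same grasp; the last joint's range is limited). The gripper opens to 85 mm and grips with 20 to 120 N. Pads are 22 mm wide; open, the fingers measure 114 mm over their backs; the gripper's body (76 mm by 85 mm) begins 54 mm behind the grasp point. The pads swing forward as they close: fully open they stand 13 mm farther back than shut.
Start: joints at [-1.182, 0.423, 1.63, -0, 1.089, -0.019], TCP at [247.885, -573.723, 215.819] pointing down, gripper open.
Joint ranges: [-3, 3], [-0.9, 2.11], [0.09, 2.58], [-1.31, 4.45], [0.11, 2.69], [-2.54, 2.54]. Speed limits (rad/s): [2.39, 2.39, 3.01, 3.14, 3.14, 3.14].

INTERFACE

Orientations are given as a unit quaternion [w, x, y, z].
In Python, from bench import read_state, eyes, workorder, env gives the robot as it stands. The module is installed in compiled form; this text tells all that it offers.
- The arm moves only by the tool apply_moves, never from a script. Its argument "commands" is a list of rows, each a list of 6 numbers: the shift along the world's x, y, z as a fraction of full scale, then the turn, a rotation vector about the world's x, y, z as a fraction of full scale. In form: [[tx, ty, tz, rx, ry, rz], ...]. A call has 1 to 5 rows; each row is the pose to reach, as a shift and turn from the pose measured when the call began, turning the shorter way round; what a row does not reach only later rows make up. Full scale, the value 1, is 30 cm for a shift and pi rad for a turn. A row lasts 1/8 s, in which the tool goes at most 62.5 mm and 10.7 degrees, less where a joint would pass 70% of its speed; a pose out of reach is approached as far as the arm can. A call with a number of a shift or a turn outside -1 to 1 is refused whole. A call with a gripper value outside its range is refused whole. "fingers" is the finger opening in mm, from 0 to 85.4, set as the call begins (left out, the last holds). The fingers move at their own pace and stop on an object; "grip_force" is the grip in N (left out, the last holds). Time passes only in rows, so rows that repeat a pose let the fingers close. It gives the time, the measured TCP pose, the force and the opening at its end, in the units of the state.
- read_state(): the state, without advancing time (a new reading comes with each control period).
- eyes.get_image(name): name is "side" or "top" or "wrist"; returns a dict with "frame" (400x640x3 uint8, red, green, blue), "z_map" (400x640 float32, mm along the optical axis (not along the pixel's ray), 0 where there is no reading), "fovy" (degrees; the focal length in pixels is half the picture's height over the tangent of half this angle, whatever the lens; pixels are square), "cx", "cy" (the principal point, pixels), "R" (3x3) and "t" (3): a world point X has camera coordinates R X + t. Camera axes: x right, y down, z forward; pixel columns grow to the right and rows downward; lengths in mm; the calibration is good to about 2 mm. A picture is of the moment at which its call begins.
- workorder.hand_in(): hands the job in, once; it reports no verdict.
The state is a dict: "t": time; "qpos": joint angles; "qd": joint speeds; "tau": joint torques, N m; "position": TCP position; "tcp_rot": TCP orientation; "contact_force": force on the tool from outside, world axes, zero at the start; "torque": the same for the moment, N m; "gripper_width": opening from 0.0 (shut) to 1.0 (fully open).
Only numpy, scipy, OpenCV 4.12 (cv2) and the standard library are available. Lean on these libraries where they do the work, as an engineer would, in place of code of your own. Each camera call takes 0.05 s, during which the arm holds its last target.

## Working session

There is one attempt and no reset: what is moved stays moved. The work goes in short steps, Python scripts to look and compute and a tool call to move; the robot and the scene stay as the last step left them, time stands still between calls to the robot, and variables do not carry over. Pictures are saved under pics/ and viewed, and the job is handed in when it is done.

Besides the shell and the picture viewer there is one more tool, called after "Emit:" as name(argument=value, ...) on one line, values as JSON. apply_moves: Moves the arm, as the interface text tells. Its arguments: {"type":"object","properties":{"commands":{"type":"array"},"fingers":{"type":"number"},"grip_force":{"type":"number"}},"required":["commands"]}

```bash
mkdir -p pics; cat > h.py <<'E'
import numpy as np, cv2
from bench import read_state, eyes, workorder, env
def cam(n):
    d=eyes.get_image(n); d['f']=d['frame'].shape[0]/2/np.tan(np.radians(d['fovy'])/2); return d
def save(d,name): cv2.imwrite('pics/'+name, d['frame'][:,:,::-1])
def ray(d,u,v):
    c=-d['R'].T@d['t']; r=d['R'].T@np.array([(u-d['cx'])/d['f'],(v-d['cy'])/d['f'],1]); return c,r
def onplane(d,u,v,z):
    c,r=ray(d,u,v); return c+r*(z-c[2])/r[2]
def cloud(d):
    v,u=np.mgrid[0:400,0:640]; z=d['z_map']; 
    P=np.stack([(u-d['cx'])/d['f']*z,(v-d['cy'])/d['f']*z,z],-1)
    return (P-d['t'])@d['R']
def proj(d,X):
    p=d['R']@np.asarray(X)+d['t']; return d['f']*p[0]/p[2]+d['cx'], d['f']*p[1]/p[2]+d['cy']
E
python3 - <<'E'
from h import *
for n in ['top','side','wrist']:
    d=cam(n); save(d,n+'0.png'); print(n,d['f'],d['cx'],d['cy'],-d['R'].T@d['t'],d['R'])
s=read_state(); print(s['t'],s['position'],s['tcp_rot'],s['gripper_width'],env.tip_reach)
E
```

```text
top 382.33573498499857 319.63789898525016 201.2080328355937 [ 423.7935176  -288.54916449  922.772008  ] [[-0.01229863 -0.99970203 -0.02108526]
 [-0.98466783  0.0157778  -0.17372487]
 [ 0.17400579  0.0186254  -0.98456847]]
side 436.15249172776566 316.29046713990374 201.86218861374067 [625.24278548 478.30390901 802.82553079] [[-0.99917989  0.0404334   0.00216441]
 [ 0.02651893  0.69385112 -0.71963003]
 [-0.03059887 -0.71898245 -0.69435433]]
wrist 281.66821488263054 314.092826849126 196.46383842245214 [ 317.71122984 -542.88289902  373.94529348] [[ 0.39611222 -0.91819812 -0.00270692]
 [-0.87623045 -0.37888514  0.2977688 ]
 [-0.27443636 -0.11557797 -0.95463418]]
0.15 [ 247.705205   -573.33337699  215.19884595] [-0.1427414  -0.69237212 -0.14359607  0.69255029] 0.9959572431431213 22.0
```

View pics/top0.png

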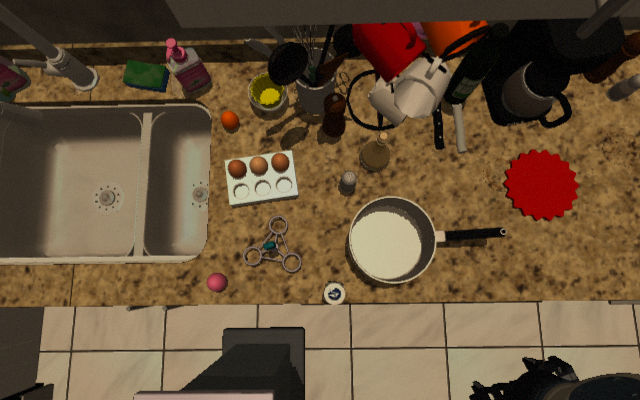

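View pics/side0.png

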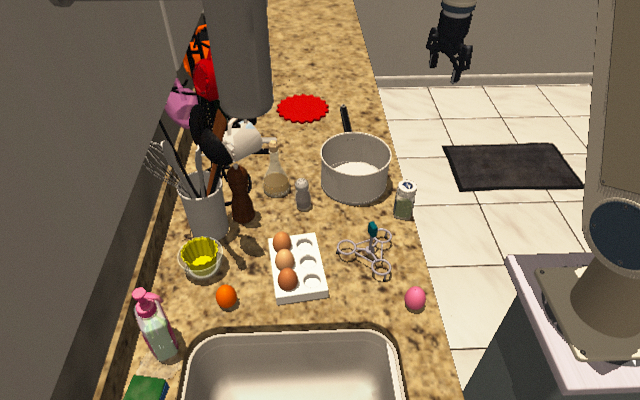

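View pics/wrist0.png

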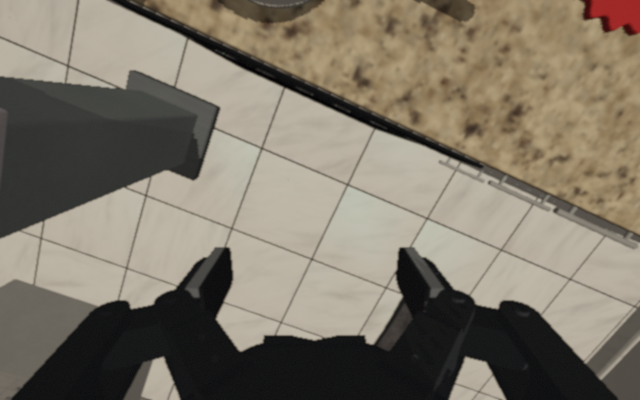

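The three brown eggs sit in the white tray at top-view pixels (237,168), (259,165) and (280,162). The decoys are the orange egg (230,119) and the pink egg (217,283). The rack is around (270,247), the pan at (392,240), salt at (348,182), spice at (334,293) and the cruet at (375,153).

```bash
python3 - <<'E'
from h import *
d=cam('top'); s=cam('side')
c=cv2.resize(d['frame'][140:300,200:360],None,fx=4.5,fy=3.6,interpolation=cv2.INTER_CUBIC); cv2.imwrite('pics/topcrop.png',cv2.resize(d['frame'][140:300,210:360],None,fx=3.7,fy=3.7,interpolation=cv2.INTER_CUBIC)[:,:,::-1])
cv2.imwrite('pics/sidecrop.png',cv2.resize(s['frame'][160:320,250:450],None,fx=3.7,fy=3.7,interpolation=cv2.INTER_CUBIC)[:,:,::-1])
P=cloud(d); Q=cloud(s)
for n,D,C in (('top',d,P),('side',s,Q)):
    h=cv2.cvtColor(D['frame'],cv2.COLOR_RGB2HSV)
    # brown, teal
    for nm,lo,hi in (('brown',(4,80,60),(14,200,255)),('teal',(80,100,30),(100,255,255))):
        m=cv2.inRange(h,lo,hi)
        k,l,st,ce=cv2.connectedComponentsWithStats(m)
        for i in range(1,k):
            if st[i,4]>15:
                pts=C[l==i]; 
                if pts[:,2].max()>120 or pts[:,2].max()<30: continue
                print(n,nm,ce[i].round(1),st[i,4],np.median(pts,0).round(1),pts[:,2].max().round(1), pts.min(0).round(0),pts.max(0).round(0))
E
```

```text
top brown [181.2  69. ] 17 [884.7  41.3 112.4] 116.6 [876.  34. 102.] [889.  59. 117.]
top brown [279.7 161.3] 226 [ 671.8 -180.2   63.1] 73.2 [ 655. -198.   26.] [ 693. -159.   73.]
top brown [258.4 165.2] 237 [ 663.2 -130.9   62.4] 75.5 [ 648. -147.   36.] [ 684. -110.   76.]
top brown [235.6 167.5] 156 [658.1 -77.3  63.4] 74.0 [641. -95.  27.] [679. -58.  74.]
top teal [268.6 245. ] 56 [ 474.8 -164.4  109.3] 114.4 [ 468. -173.  105.] [ 481. -154.  114.]
side brown [286.9 274. ] 517 [662.3 -69.5  56. ] 75.7 [ 642. -129.   10.] [690. -53.  76.]
side teal [372. 229.] 104 [ 477.  -156.2  103.3] 114.0 [ 468. -170.   84.] [ 484. -151.  114.]
```

View pics/topcrop.png

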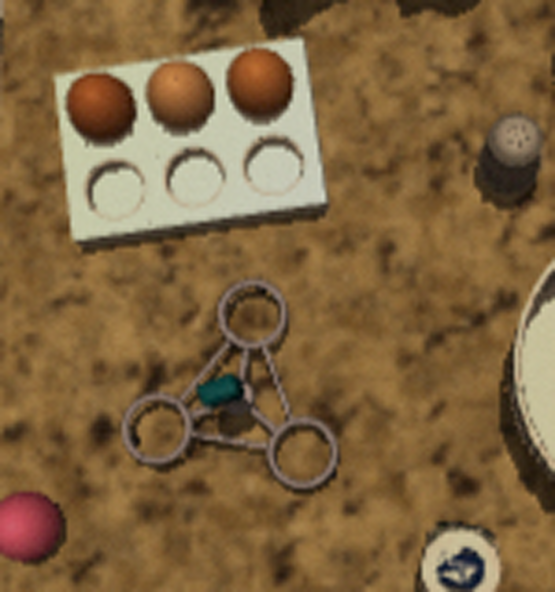

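View pics/sidecrop.png

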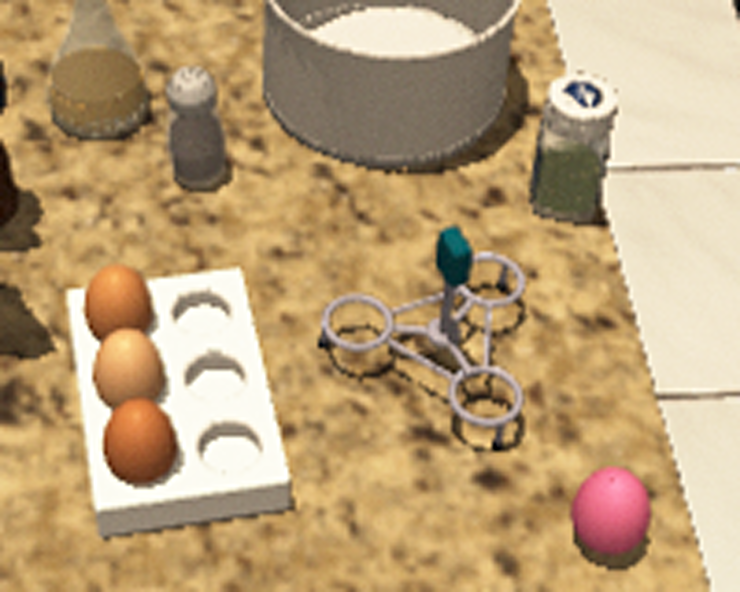

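```bash
cat > meas.py <<'E'
from h import *
from scipy.optimize import least_squares
d=cam('top'); s=cam('side'); P=cloud(d); Q=cloud(s)
for g in ([672,-180],[663,-131],[658,-79]):
    for nm,C in (('top',P),('side',Q)):
        X=C.reshape(-1,3); X=X[(np.hypot(X[:,0]-g[0],X[:,1]-g[1])<24)&(X[:,2]>42)&(X[:,2]<80)]
        f=lambda p:np.sqrt(((X[:,0]-p[0])**2+(X[:,1]-p[1])**2)/22**2+((X[:,2]-p[2])/34)**2)*22-22
        r=least_squares(f,[*g,40],loss='soft_l1'); print('egg',nm,len(X),r.x.round(1),np.abs(r.fun).mean().round(2))
for nm,D,C,px in (('top',d,P,[(278.1,225.1),(252.4,256.2),(291.9,262.7)]),('side',s,Q,[(347,247),(383,236),(381,267)])):
    for u,v in px:
        g=onplane(D,u,v,28)
        X=C.reshape(-1,3); rr=np.hypot(X[:,0]-g[0],X[:,1]-g[1]); X=X[(rr<28)&(rr>12)&(X[:,2]>20)&(X[:,2]<36)]
        r=least_squares(lambda p:np.hypot(X[:,0]-p[0],X[:,1]-p[1])-20,g[:2],loss='soft_l1',f_scale=2)
        print('ring',nm,g.round(1),len(X),r.x.round(1),np.abs(r.fun).mean().round(2),np.median(X[:,2]).round(1))
# tray
for nm,D,C in (('top',d,P),('side',s,Q)):
    m=((C[:,:,2]>24)&(C[:,:,2]<32)&(C[:,:,0]>550)&(C[:,:,0]<720)&(C[:,:,1]>-235)&(C[:,:,1]<-20)).astype(np.uint8)
    k,l,st,ce=cv2.connectedComponentsWithStats(m); i=1+st[1:,4].argmax()
    X=C[l==i][:,:2].astype(np.float32); print('tray',nm,cv2.minAreaRect(X))
# pan
    X=C.reshape(-1,3); X=X[(X[:,2]>100)&(X[:,2]<112)&(np.hypot(X[:,0]-480,X[:,1]+440)<120)]
    r=least_squares(lambda p:np.hypot(X[:,0]-p[0],X[:,1]-p[1])-p[2],[480,-440,91],loss='soft_l1',f_scale=2); print('pan',nm,len(X),r.x.round(1),np.abs(r.fun).mean().round(2))
    X=C.reshape(-1,3)
    for n2,g,z0,z1 in (('salt',(640,-315),75,100),('spice',(380,-300),85,106),('cruet',(690,-390),130,165),('grip',(475,-163),85,120)):
        Y=X[(np.hypot(X[:,0]-g[0],X[:,1]-g[1])<(20 if n2=='grip' else 50))&(X[:,2]>z0)&(X[:,2]<z1)]
        if len(Y): print(n2,nm,len(Y),((Y.min(0)+Y.max(0))/2).round(0),Y.min(0).round(0),Y.max(0).round(0))
        if n2=='grip':
            Z=Y[Y[:,2]>106]; print(cv2.minAreaRect(Z[:,:2].astype(np.float32)))
E
python3 meas.py
```

```text
egg top 252 [ 676.7 -177.4   37.6] 0.61
egg side 250 [ 676.5 -179.5   39.5] 0.83
egg top 249 [ 669.5 -125.9   37.7] 0.65
egg side 233 [ 669.3 -128.1   39.8] 0.79
egg top 256 [662.4 -74.   37.7] 0.65
egg side 287 [662.4 -76.4  39.7] 0.7
ring top [ 526.3 -173.    28. ] 125 [ 526.9 -172. ] 1.62 27.3
ring top [ 454.5 -113.6   28. ] 135 [ 456.2 -112.8] 1.78 27.3
ring top [ 438.4 -205.6   28. ] 122 [ 440.2 -203.6] 1.4 27.8
ring side [ 526.3 -171.2   28. ] 127 [ 527.1 -172. ] 2.12 29.0
ring side [ 438.  -201.7   28. ] 91 [ 440.3 -203.4] 1.77 29.1
ring side [ 456.2 -110.8   28. ] 128 [ 456.6 -112.3] 1.46 29.2
tray top ((643.41357421875, -129.5006561279297), (113.3407211303711, 166.2390899658203), 7.810676097869873)
pan top 561 [ 484.7 -426.    90.5] 1.1
salt top 174 [ 626. -340.   83.] [ 610. -356.   75.] [ 642. -324.   92.]
spice top 376 [ 372. -300.   93.] [ 350. -322.   85.] [ 394. -277.  101.]
cruet top 121 [ 696. -408.  145.] [ 684. -420.  130.] [ 707. -396.  159.]
grip top 85 [ 474. -163.   99.] [ 465. -175.   86.] [ 483. -151.  112.]
((474.5352478027344, -162.4821319580078), (13.482773780822754, 23.703405380249023), 18.084299087524414)
tray side ((643.40087890625, -130.99725341796875), (112.22899627685547, 169.6458282470703), 7.851928234100342)
pan side 381 [ 484.5 -426.9   90.2] 1.37
salt side 121 [ 628. -335.   83.] [ 611. -348.   75.] [ 644. -321.   90.]
spice side 259 [ 372. -300.   93.] [ 349. -324.   85.] [ 395. -276.  102.]
cruet side 118 [ 697. -405.  145.] [ 685. -415.  130.] [ 708. -395.  161.]
grip side 121 [ 475. -161.  100.] [ 466. -173.   85.] [ 484. -149.  115.]
((474.64373779296875, -162.3252410888672), (12.534311294555664, 21.81184196472168), 18.060928344726562)
```

```bash
cat >> h.py <<'E'
from scipy.spatial.transform import Rotation as Ro
def cur():
    s=read_state(); q=s['tcp_rot']; return s,np.array(s['position']),Ro.from_quat([q[1],q[2],q[3],q[0]])
def frame(c,t=0,L=None):  # closing dir angle, tilt deg, lean dir angle of body
    c=np.radians(c); y=np.array([np.cos(c),np.sin(c),0]); x=np.array([0,0,-1.])
    if t: l=np.radians(L); x=np.array([-np.cos(l)*np.sin(np.radians(t)),-np.sin(l)*np.sin(np.radians(t)),-np.cos(np.radians(t))])
    y=y-x*(x@y); y/=np.linalg.norm(y); z=np.cross(x,y); return Ro.from_matrix(np.stack([x,y,z],1))
def go(p,R):
    s,p0,R0=cur(); rv=(R*R0.inv()).as_rotvec()
    print('cmd',np.concatenate([(np.array(p)-p0)/300,rv/np.pi]).round(4).tolist(),'deg',np.degrees(np.linalg.norm(rv)).round(1),'mm',np.linalg.norm(np.array(p)-p0).round(1))
def show():
    s,p0,R0=cur(); M=R0.as_matrix()
    print('t',round(s['t'],2),'p',p0.round(1),'x',M[:,0].round(3),'yang',np.degrees(np.arctan2(M[1,1],M[0,1])).round(1),'q',np.round(s['qpos'],2),'w',round(s['gripper_width'],3),'F',np.round(s['contact_force'],1))
E
python3 - <<'E'
from h import *
show()
d=cam('top');P=cloud(d).reshape(-1,3)
X=P[(P[:,0]>700)&(P[:,0]<800)&(P[:,1]<0)&(P[:,1]>-350)&(P[:,2]>90)]
print(len(X),X.min(0),X.max(0))
for c in(7.85,-172.15):
  for L in (97.85,-82.15): go([676.6,-178.4,170],frame(c,8,L))
E
```

```text
t 0.35 p [ 247.8 -573.6  215.6] x [-0.  0. -1.] yang -66.6 q [-1.18  0.42  1.63 -0.    1.09 -0.02] w 1.002 F [ 0.6 -0.2 -0.4]
1510 [ 753.59147375 -349.99835688   90.66242311] [ 799.98127988 -186.02946984  379.41680836]
cmd [1.4291, 1.3175, -0.1523, -0.0416, 0.0234, 0.4131] deg 74.9 mm 584.9
cmd [1.4291, 1.3175, -0.1523, 0.0415, -0.0235, 0.4131] deg 74.9 mm 584.9
cmd [1.4291, 1.3175, -0.1523, -0.0253, -0.0447, -0.5851] deg 105.7 mm 584.9
cmd [1.4291, 1.3175, -0.1523, 0.0252, 0.0448, -0.5851] deg 105.7 mm 584.9
```

```bash
cat >> h.py <<'E'
EG={'A':(676.6,-178.4),'B':(669.4,-127.0),'C':(662.4,-75.2)}
RG={1:(527,-172),2:(456.4,-112.6),3:(440.2,-203.5)}
def tcp(xy,zg,R,dd=13): return np.array([xy[0],xy[1],zg])-R.as_matrix()[:,0]*dd
E
python3 - <<'E'
from h import *
R=frame(7.85,8,97.85); p=tcp(EG['C'],40,R); print(p); go(p+[0,0,90],R)
E
```

```text
[662.15289239 -73.40770412  52.87348489]
cmd [1.381, 1.6675, -0.2427, -0.0416, 0.0234, 0.4131] deg 74.9 mm 653.6
```

Emit:
apply_moves(commands=[[0.7, 0.82, 0, -0.02, 0.012, 0.2], [0.7, 0.82, 0, -0.02, 0.012, 0.2], [0.7, 0.82, 0, -0.02, 0.012, 0.2], [0.7, 0.82, 0, -0.02, 0.012, 0.2], [0.7, 0.82, 0, -0.02, 0.012, 0.2]], fingers=66, grip_force=25)

```text
t: 1.02
position: [451.9, -334.3, 216.0]
tcp_rot: [-0.369, -0.597, -0.331, 0.631]
contact_force: [0.5, -0.2, -0.4]
gripper_width: 0.77
```

```bash
python3 - <<'E'
from h import *
show()
R=frame(7.85,8,97.85); p=tcp(EG['C'],40,R); print(p); go(p+[0,0,90],R)
E
```

```text
t 1.02 p [ 451.9 -334.3  216. ] x [-0.016 -0.071 -0.997] yang -30.5 q [-0.62  0.32  1.79 -0.08  1.01 -0.05] w 0.77 F [ 0.5 -0.2 -0.4]
[662.15289239 -73.40770412  52.87348489]
cmd [0.7008, 0.8696, -0.2439, -0.0211, 0.0116, 0.2129] deg 38.6 mm 342.9
```

Emit:
apply_moves(commands=[[0.7, 0.87, -0.1, -0.021, 0.0116, 0.213], [0.7, 0.87, -0.1, -0.021, 0.0116, 0.213], [0.7, 0.87, -0.1, -0.021, 0.0116, 0.213], [0.7, 0.87, -0.2, -0.021, 0.0116, 0.213], [0.7, 0.87, -0.244, -0.021, 0.0116, 0.213]])

```text
t: 1.65
position: [643.1, -97.0, 157.5]
tcp_rot: [0.57, 0.431, 0.494, -0.495]
contact_force: [1.0, 0.2, -0.4]
gripper_width: 0.766
```

```bash
python3 - <<'E'
from h import *
show()
R=frame(7.85,8,97.85); p=tcp(EG['C'],40,R); go(p+[0,0,60],R)
E
```

```text
t 1.65 p [643.1 -97.  157.5] x [ 0.021 -0.138 -0.99 ] yang 8.0 q [-0.1   0.51  1.64 -0.17  0.96 -0.15] w 0.766 F [ 1.   0.2 -0.4]
cmd [0.0636, 0.0786, -0.1488, 0.0001, 0.0007, -0.0007] deg 0.2 mm 54.0
```

Emit:
apply_moves(commands=[[0.0636, 0.0786, -0.1, 0, 0, 0], [0.0636, 0.0786, -0.149, 0, 0, 0]])

```text
t: 1.9
position: [662.6, -71.2, 110.9]
tcp_rot: [0.57, 0.43, 0.496, -0.494]
contact_force: [-0.7, -0.5, -0.0]
gripper_width: 0.773
```

```bash
python3 - <<'E'
from h import *
show()
R=frame(7.85,8,97.85); p=tcp(EG['C'],40,R); go(p,R)
w=cam('wrist'); save(w,'w1.png'); print(proj(w,[662.4,-75.2,74]))
s=cam('side'); cv2.imwrite('pics/s1.png',cv2.resize(s['frame'][120:320,210:410],None,fx=3,fy=3)[:,:,::-1])
E
```

```text
t 1.9 p [662.6 -71.2 110.9] x [ 0.02  -0.138 -0.99 ] yang 8.2 q [-0.06  0.6   1.62 -0.17  0.9  -0.1 ] w 0.773 F [-0.7 -0.5 -0. ]
cmd [-0.0015, -0.0074, -0.1934, -0.0, 0.0002, -0.0017] deg 0.3 mm 58.1
(np.float64(313.0027661587657), np.float64(214.81800107574077))
```

View pics/w1.png

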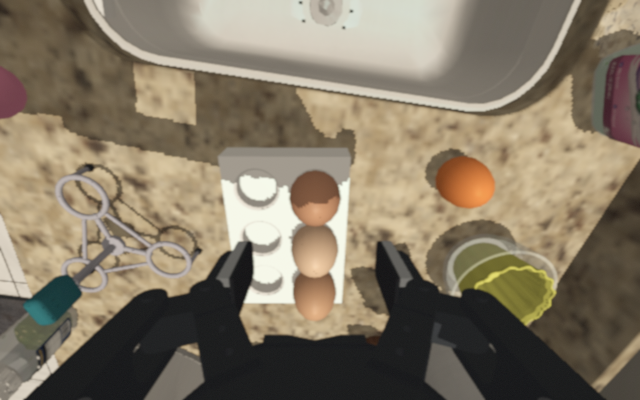

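View pics/s1.png

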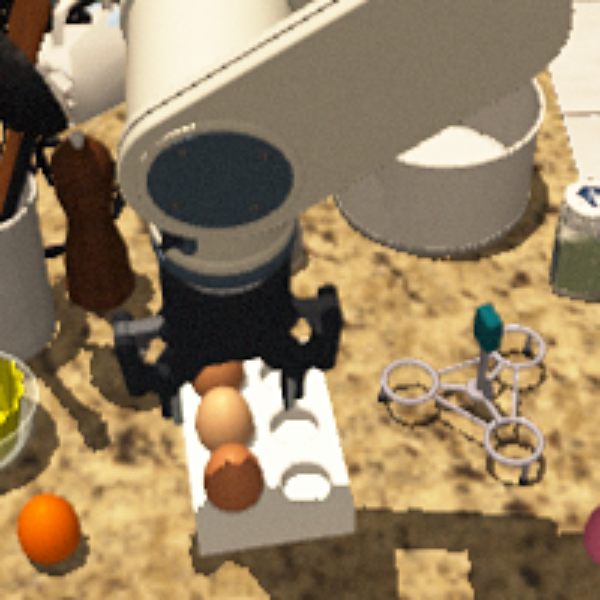

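Emit:
apply_moves(commands=[[-0.0015, -0.0074, -0.12, 0, 0, -0.0017], [-0.0015, -0.0074, -0.19, 0, 0, -0.0017], [-0.0015, -0.0074, -0.1934, 0, 0, -0.0017]])

```text
t: 2.38
position: [658.6, -76.5, 51.7]
tcp_rot: [0.567, 0.431, 0.495, -0.498]
contact_force: [-0.2, -0.2, 0.3]
gripper_width: 0.779
```

```bash
python3 - <<'E'
from h import *
show()
R=frame(7.85,8,97.85); p=tcp(EG['C'],40,R); go(p,R)
w=cam('wrist'); save(w,'w2.png'); 
E
```

```text
t 2.38 p [658.6 -76.5  51.7] x [ 0.014 -0.138 -0.99 ] yang 7.6 q [-0.07  0.68  1.64 -0.19  0.81 -0.07] w 0.779 F [-0.2 -0.2  0.3]
cmd [0.0119, 0.0102, 0.004, 0.0, -0.0015, 0.0012] deg 0.3 mm 4.9
```

View pics/w2.png

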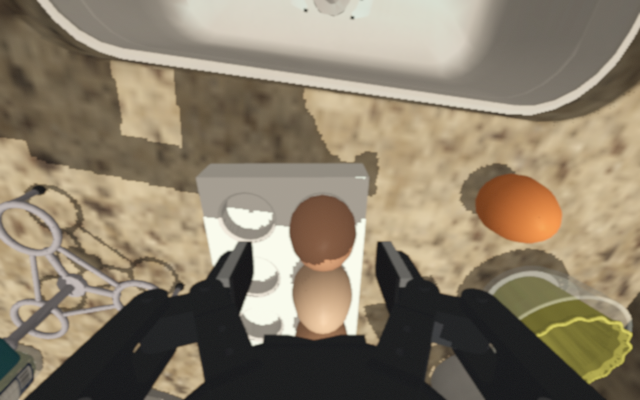

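Emit:
apply_moves(commands=[[0.012, 0.01, 0.004, 0, -0.001, 0.001], [0.012, 0.01, 0.004, 0, -0.001, 0.001]])

```text
t: 2.68
position: [664.5, -73.2, 55.4]
tcp_rot: [0.57, 0.432, 0.494, -0.495]
contact_force: [-0.1, 0.3, 0.2]
gripper_width: 0.777
```

```bash
python3 - <<'E'
from h import *
show()
R=frame(7.85,8,97.85); p=tcp(EG['C'],40,R); go(p,R); print(read_state()['position'],read_state()['qd'])
E
```

```text
t 2.67 p [664.5 -73.2  55.4] x [ 0.022 -0.138 -0.99 ] yang 7.9 q [-0.06  0.67  1.63 -0.19  0.81 -0.07] w 0.777 F [-0.1  0.3  0.2]
cmd [-0.0078, -0.0006, -0.0085, 0.0001, 0.001, -0.0] deg 0.2 mm 3.5
[664.48837088 -73.21510966  55.43361726] [ 0.001579    0.00396127  0.0079193  -0.00025151 -0.00070779  0.00064197]
```

Emit:
apply_moves(commands=[[-0.006, 0, -0.0075, 0, 0.001, 0], [-0.006, 0, -0.0075, 0, 0.001, 0]])

```text
t: 2.92
position: [662.7, -73.1, 53.4]
tcp_rot: [0.569, 0.431, 0.495, -0.496]
contact_force: [0.3, 0.2, 0.5]
gripper_width: 0.773
```

```bash
python3 - <<'E'
from h import *
show()
R=frame(7.85,8,97.85); p=tcp(EG['C'],40,R); go(p,R)
for i in range(2): cam('top'); show()
E
```

```text
t 2.92 p [662.7 -73.1  53.4] x [ 0.019 -0.138 -0.99 ] yang 7.9 q [-0.06  0.68  1.64 -0.19  0.81 -0.07] w 0.773 F [0.3 0.2 0.5]
cmd [-0.0018, -0.0009, -0.0018, 0.0001, 0.0, -0.0001] deg 0.0 mm 0.8
t 2.98 p [662.6 -73.2  53.3] x [ 0.019 -0.138 -0.99 ] yang 7.9 q [-0.06  0.68  1.64 -0.19  0.81 -0.07] w 0.772 F [ 0.1  0.3 -0.4]
t 3.02 p [662.6 -73.2  53.2] x [ 0.019 -0.138 -0.99 ] yang 7.9 q [-0.06  0.68  1.64 -0.19  0.81 -0.07] w 0.774 F [1.1 0.1 0.1]
```

Good. Now close on the egg.

Emit:
apply_moves(commands=[[0, 0, 0, 0, 0, 0], [0, 0, 0, 0, 0, 0], [0, 0, 0, 0, 0, 0]], fingers=30, grip_force=25)

```text
t: 3.4
position: [662.6, -73.2, 53.2]
tcp_rot: [0.569, 0.431, 0.495, -0.496]
contact_force: [-0.5, 0.6, -0.2]
gripper_width: 0.351
```

```bash
python3 - <<'E'
from h import *
show()
E
```

```text
t 3.4 p [662.6 -73.2  53.2] x [ 0.019 -0.138 -0.99 ] yang 7.9 q [-0.06  0.68  1.64 -0.19  0.81 -0.07] w 0.351 F [-0.5  0.6 -0.2]
```

```bash
python3 - <<'E'
from h import *
w=cam('wrist'); save(w,'w3.png'); show()
s=cam('side'); cv2.imwrite('pics/s3.png',cv2.resize(s['frame'][180:340,210:410],None,fx=3.5,fy=3.5)[:,:,::-1])
E
```

```text
t 3.45 p [662.7 -73.2  53.2] x [ 0.019 -0.138 -0.99 ] yang 7.9 q [-0.06  0.68  1.64 -0.19  0.81 -0.07] w 0.352 F [-0.  -1.  -0.6]
```

View pics/w3.png

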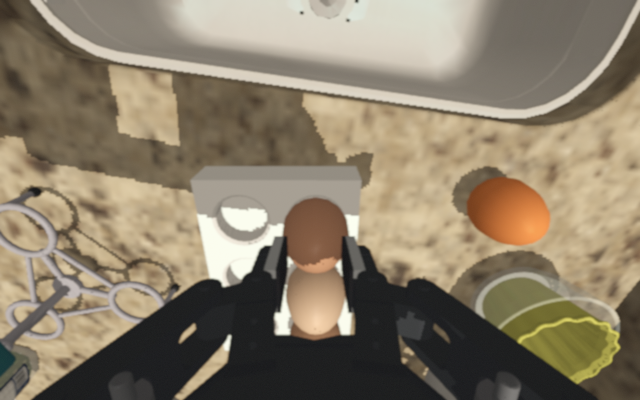

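View pics/s3.png

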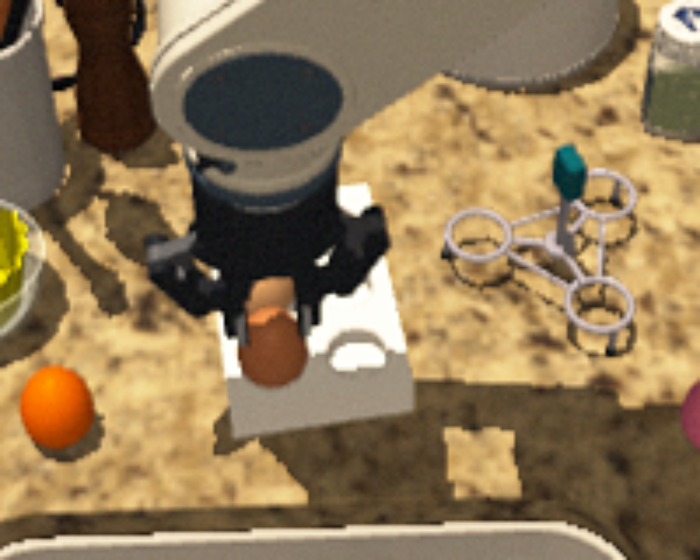

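```bash
python3 - <<'E'
from h import *
s,p,R=cur(); M=R.as_matrix()
w=cam('wrist'); sd=cam('side')
for nm,X in (('tcp',p),('tip',p+22*M[:,0]),('tipL',p+22*M[:,0]+15*M[:,1]),('tipR',p+22*M[:,0]-15*M[:,1]),('eggC tip',[662.4,-75.2,74]),('girthC',[662.4,-75.2,40])):
    print(nm,np.round(X,1),np.round(proj(w,X)),np.round((np.array(proj(sd,X))-[210,180])*3.5))
C=cloud(w)
for u,v in ((277,265),(352,265),(275,285),(352,290),(315,230),(315,295),(280,310),(280,245)): print((u,v),C[v,u].round(1),w['z_map'][v,u])
D=cloud(sd)
for u,v in ((240,325),(308,315),(270,365),(265,295)): print('side',(u,v),D[int(180+v/3.5),int(210+u/3.5)].round(1))
E
```

```text
tcp [662.7 -73.2  53.2] [314. 238.] [270. 340.]
tip [663.1 -76.2  31.5] [314. 224.] [271. 357.]
tipL [677.9 -74.2  31.4] [336. 224.] [246. 360.]
tipR [648.2 -78.3  31.5] [292. 224.] [295. 353.]
eggC tip [662.4 -75.2  74. ] [313. 262.] [269. 316.]
girthC [662.4 -75.2  40. ] [313. 229.] [271. 350.]
(277, 265) [644.2 -57.2 101.7] 122.74043
(352, 265) [676.6 -52.8 101.5] 122.88385
(275, 285) [644.6 -61.4 109.3] 117.68641
(352, 290) [677.7 -62.  106.8] 122.11333
(315, 230) [661.4 -60.3  64.3] 158.8436
(315, 295) [ 668.3 -110.2   62.6] 181.91595
(280, 310) [647.8 -77.1 107.7] 125.98485
(280, 245) [643.7 -59.6  83.3] 140.37175
side (240, 325) [678.7 -53.7  97.3]
side (308, 315) [638.8 -58.4  95.6]
side (270, 365) [662.8 -56.8  51.4]
side (265, 295) [ 667.4 -107.6   53.3]
```

```bash
python3 - <<'E'
from h import *
w=cam('wrist'); C=cloud(w)
for u in (272,280,285,290):
    print(u,[(v,*C[v,u].round(0).astype(int)) for v in range(228,268,4)])
cv2.imwrite('pics/w4.png',cv2.resize(w['frame'][180:350,220:410],None,fx=4,fy=3.5,interpolation=cv2.INTER_CUBIC)[:,:,::-1])
sd=cam('side'); D=cloud(sd)
for u,c in ((278,0),(279,0),(297,0),(298,0)): print('side',u,[(v,*D[v,u].round(0).astype(int)) for v in range(260,284,2)])
E
```

```text
272 [(228, np.int64(634), np.int64(-85), np.int64(29)), (232, np.int64(634), np.int64(-88), np.int64(28)), (236, np.int64(635), np.int64(-91), np.int64(29)), (240, np.int64(635), np.int64(-95), np.int64(28)), (244, np.int64(640), np.int64(-60), np.int64(82)), (248, np.int64(640), np.int64(-60), np.int64(86)), (252, np.int64(641), np.int64(-59), np.int64(90)), (256, np.int64(641), np.int64(-59), np.int64(93)), (260, np.int64(641), np.int64(-59), np.int64(97)), (264, np.int64(642), np.int64(-57), np.int64(101))]
280 [(228, np.int64(640), np.int64(-84), np.int64(30)), (232, np.int64(640), np.int64(-87), np.int64(29)), (236, np.int64(643), np.int64(-61), np.int64(74)), (240, np.int64(643), np.int64(-61), np.int64(77)), (244, np.int64(644), np.int64(-60), np.int64(82)), (248, np.int64(644), np.int64(-59), np.int64(86)), (252, np.int64(644), np.int64(-59), np.int64(90)), (256, np.int64(645), np.int64(-59), np.int64(93)), (260, np.int64(645), np.int64(-57), np.int64(98)), (264, np.int64(645), np.int64(-57), np.int64(101))]
285 [(228, np.int64(644), np.int64(-69), np.int64(51)), (232, np.int
[... 2773 characters left out ...]
4(-71), np.int64(45)), (282, np.int64(642), np.int64(-71), np.int64(38))]
side 298 [(260, np.int64(638), np.int64(-47), np.int64(141)), (262, np.int64(638), np.int64(-50), np.int64(133)), (264, np.int64(638), np.int64(-55), np.int64(120)), (266, np.int64(638), np.int64(-57), np.int64(110)), (268, np.int64(639), np.int64(-57), np.int64(104)), (270, np.int64(639), np.int64(-60), np.int64(94)), (272, np.int64(639), np.int64(-60), np.int64(87)), (274, np.int64(639), np.int64(-62), np.int64(78)), (276, np.int64(640), np.int64(-93), np.int64(29)), (278, np.int64(640), np.int64(-88), np.int64(28)), (280, np.int64(640), np.int64(-85), np.int64(26)), (282, np.int64(640), np.int64(-78), np.int64(28))]
```

View pics/w4.png

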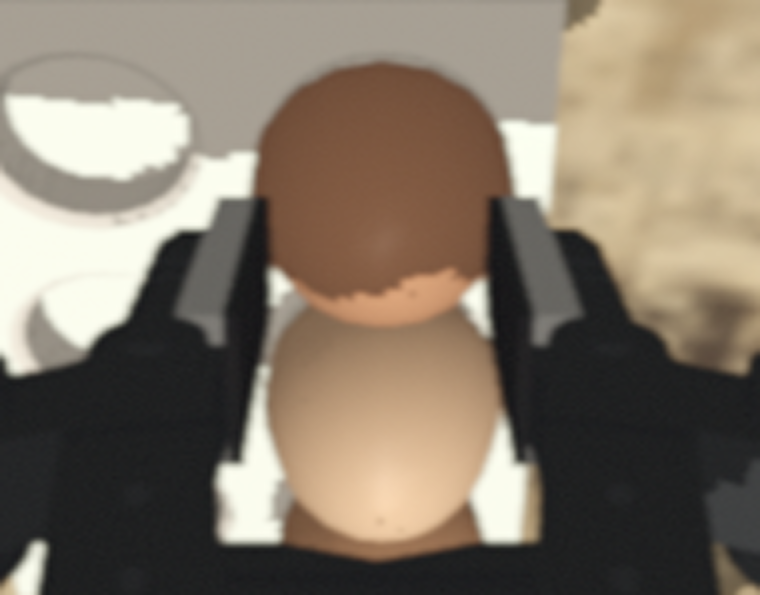

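The cameras disagree with the stated TCP here. Egg C is where I measured it, at (662,-75), but the visible fingertips end at about z = 73 rather than 31. The tips are about 20 mm behind the reported TCP. I'll open the fingers and measure this again.

Emit:
apply_moves(commands=[[0, 0, 0, 0, 0, 0], [0, 0, 0, 0, 0, 0]], fingers=66)

```text
t: 3.95
position: [662.7, -73.2, 53.2]
tcp_rot: [0.569, 0.431, 0.495, -0.496]
contact_force: [-1.0, -0.6, 0.9]
gripper_width: 0.761
```

```bash
cat >> h.py <<'E'
def tips(verbose=1):
    # finger points in wrist depth image, in tool frame (axial, lateral y, z)
    s,p,R=cur(); w=cam('wrist'); C=cloud(w); T=(C-p)@R.as_matrix()
    f=(w['z_map']>0)&(w['z_map']<165)&(np.abs(T[:,:,1])<60)&(np.abs(T[:,:,2])<16)&(w['frame'].max(2)<110)
    for sg in (1,-1):
        m=f&(T[:,:,1]*sg>5); X=T[m]; o=np.argsort(-X[:,0])[:12]
        print('finger',sg,'n',len(X),'axial max',X[o,0].round(1)[:6],'lat',np.median(X[o,1]).round(1),'z',np.median(X[o,2]).round(1))
    return w
E
python3 - <<'E'
from h import *
show(); w=tips(); save(w,'w5.png')
E
```

```text
t 3.95 p [662.7 -73.2  53.2] x [ 0.019 -0.138 -0.99 ] yang 7.9 q [-0.06  0.68  1.64 -0.19  0.81 -0.07] w 0.761 F [-1.  -0.6  0.9]
finger 1 n 13115 axial max [-21.3 -21.5 -22.3 -22.4 -22.5 -22.6] lat 32.9 z 4.5
finger -1 n 13046 axial max [-26.4 -26.5 -26.6 -26.8 -26.8 -26.9] lat -32.3 z -6.5
```

View pics/w5.png

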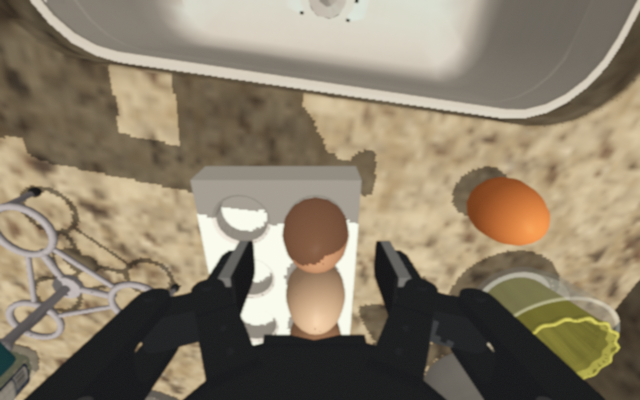

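```bash
python3 - <<'E'
from h import *
R=frame(7.85,8,97.85); p=tcp(EG['C'],40,R,-32.5); print(p); go(p,R)
E
```

```text
[663.01776902 -79.6807397    7.81628777]
cmd [0.0012, -0.0216, -0.1514, 0.0001, -0.0, -0.0] deg 0.0 mm 45.9
```

Emit:
apply_moves(commands=[[0, -0.0216, -0.04, 0, 0, 0], [0, -0.0216, -0.07, 0, 0, 0], [0.001, -0.0216, -0.1, 0, 0, 0], [0.001, -0.0216, -0.1, 0, 0, 0]])

```text
t: 4.5
position: [662.1, -79.6, 21.9]
tcp_rot: [0.568, 0.43, 0.495, -0.496]
contact_force: [-0.5, 0.9, -0.2]
gripper_width: 0.772
```

```bash
python3 - <<'E'
from h import *
show()
R=frame(7.85,8,97.85); p=tcp(EG['C'],40,R,-32.5); go(p,R)
w=tips(); save(w,'w6.png')
s=cam('side'); cv2.imwrite('pics/s6.png',cv2.resize(s['frame'][180:340,210:410],None,fx=3.5,fy=3.5)[:,:,::-1])
E
```

```text
t 4.5 p [662.1 -79.6  21.9] x [ 0.017 -0.138 -0.99 ] yang 7.9 q [-0.07  0.72  1.64 -0.2   0.76 -0.07] w 0.772 F [-0.5  0.9 -0.2]
cmd [0.003, -0.0003, -0.0469, 0.0001, -0.0007, -0.0] deg 0.1 mm 14.1
finger 1 n 12927 axial max [-22.4 -23.6 -23.6 -23.7 -23.8 -23.9] lat 33.3 z -2.4
finger -1 n 12886 axial max [-20.9 -21.6 -21.8 -22.3 -22.6 -22.7] lat -16.2 z -12.1
```

View pics/s6.png

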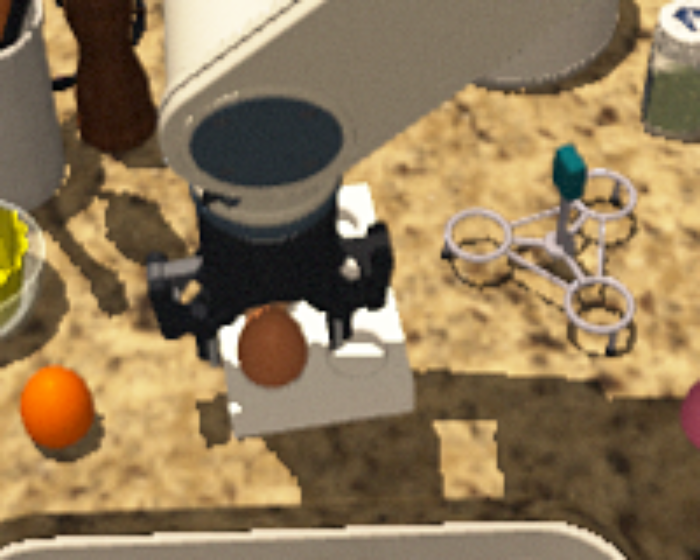

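View pics/w6.png

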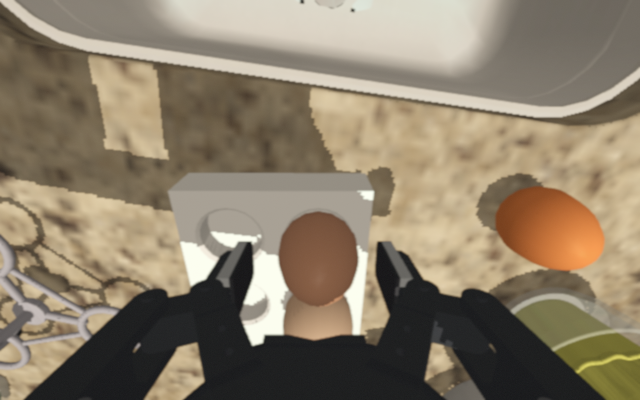

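Emit:
apply_moves(commands=[[0.003, 0, -0.03, 0, 0, 0], [0.003, 0, -0.046, 0, 0, 0], [0.003, 0, -0.046, 0, 0, 0]])

```text
t: 4.97
position: [663.4, -79.5, 8.6]
tcp_rot: [0.569, 0.431, 0.495, -0.496]
contact_force: [0.3, -0.1, -0.1]
gripper_width: 0.773
```

Emit:
apply_moves(commands=[[0, 0, 0, 0, 0, 0], [0, 0, 0, 0, 0, 0], [0, 0, 0, 0, 0, 0]], fingers=34, grip_force=25)

```text
t: 5.35
position: [665.1, -79.8, 11.6]
tcp_rot: [0.57, 0.431, 0.494, -0.496]
contact_force: [-3.5, 0.9, 18.0]
gripper_width: 0.499
```

```bash
python3 - <<'E'
from h import *
show()
w=cam('wrist'); save(w,'w7.png')
s=cam('side'); cv2.imwrite('pics/s7.png',cv2.resize(s['frame'][180:340,210:410],None,fx=3.5,fy=3.5)[:,:,::-1])
E
```

```text
t 5.35 p [665.1 -79.8  11.6] x [ 0.021 -0.139 -0.99 ] yang 7.9 q [-0.07  0.74  1.64 -0.2   0.74 -0.06] w 0.499 F [-3.5  0.9 18. ]
```

View pics/s7.png

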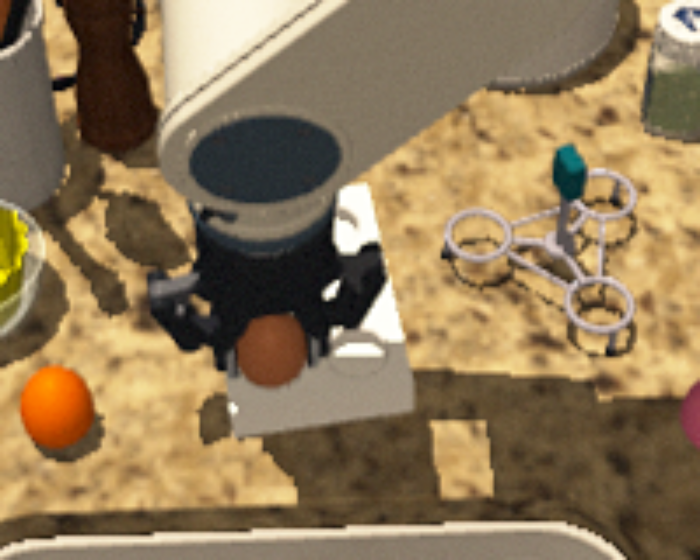

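View pics/w7.png

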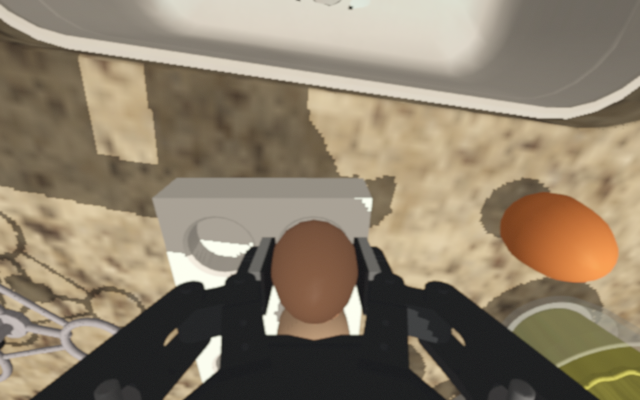

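Egg C is gripped, with the opening at 42.6 mm. The pad tips touched the tray with 18 N as they swung forward, so tips ≈ TCP−18 when closed and I'll pick 2–3 mm higher next time. Lifting now.

Emit:
apply_moves(commands=[[-0.006, 0, 0.02, 0, 0, 0], [-0.006, 0, 0.06, 0, 0, 0], [-0.006, 0, 0.15, 0, 0, 0], [-0.006, 0, 0.3, 0, 0, 0], [-0.006, 0, 0.38, 0, 0, 0]])

```text
t: 6.08
position: [664.3, -79.9, 128.5]
tcp_rot: [0.571, 0.432, 0.493, -0.495]
contact_force: [1.0, 0.4, -0.2]
gripper_width: 0.497
```

```bash
python3 - <<'E'
from h import *
show()
w=cam('wrist'); save(w,'w8.png')
R=frame(20,8,110); p=tcp(RG[2],41.7,R,-28.7); print(p); go(p+[0,0,100],R)
E
```

```text
t 6.08 p [664.3 -79.9 128.5] x [ 0.024 -0.139 -0.99 ] yang 7.9 q [-0.07  0.58  1.61 -0.17  0.93 -0.11] w 0.497 F [ 1.   0.4 -0.2]
[ 457.76612011 -116.35338416   13.27930643]
cmd [-0.6934, -0.1212, -0.0598, 0.0002, 0.0027, 0.0673] deg 12.1 mm 211.9
```

View pics/w8.png

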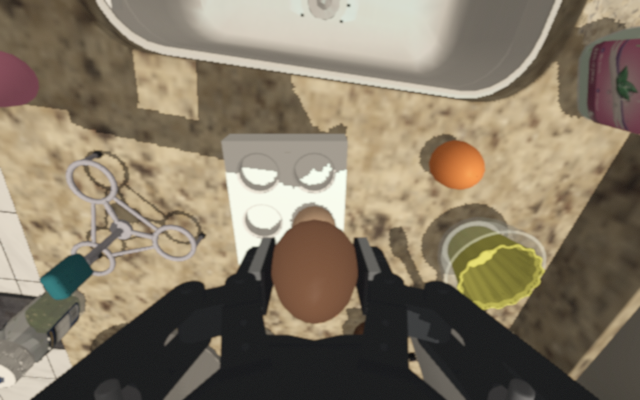

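Emit:
apply_moves(commands=[[-0.69, -0.12, 0, 0, 0.003, 0.067], [-0.69, -0.12, 0, 0, 0.003, 0.067], [-0.69, -0.12, 0, 0, 0.003, 0.067], [-0.69, -0.12, -0.06, 0, 0.003, 0.067], [-0.69, -0.12, -0.06, 0, 0.003, 0.067]])

```text
t: 6.75
position: [456.4, -116.0, 112.4]
tcp_rot: [0.617, 0.376, 0.538, -0.434]
contact_force: [0.1, 0.4, 0.0]
gripper_width: 0.496
```

```bash
cat >> h.py <<'E'
def crop(n,name,u0,v0,u1,v1,f):
    d=cam(n); cv2.imwrite('pics/'+name,cv2.resize(d['frame'][v0:v1,u0:u1],None,fx=f,fy=f,interpolation=cv2.INTER_CUBIC)[:,:,::-1]); return d
E
python3 - <<'E'
from h import *
show()
R=frame(20,8,110); p=tcp(RG[2],41.7,R,-28.7); go(p+[0,0,30],R)
E
```

```text
t 6.75 p [ 456.4 -116.   112.4] x [ 0.043 -0.131 -0.99 ] yang 19.9 q [-0.19  0.34  2.08 -0.2   0.66 -0.39] w 0.496 F [0.1 0.4 0. ]
cmd [0.0045, -0.0013, -0.2303, 0.0, -0.0012, 0.0007] deg 0.3 mm 69.1
```

Emit:
apply_moves(commands=[[0.0045, -0.001, -0.12, 0, -0.001, 0.0007], [0.0045, -0.001, -0.2, 0, -0.001, 0.0007], [0.0045, -0.001, -0.23, 0, -0.001, 0.0007], [0.0045, -0.001, -0.23, 0, -0.001, 0.0007]])

```text
t: 7.25
position: [458.6, -116.2, 43.2]
tcp_rot: [0.618, 0.376, 0.538, -0.433]
contact_force: [0.6, -0.3, -0.4]
gripper_width: 0.497
```

```bash
python3 - <<'E'
from h import *
show()
R=frame(20,8,110); p=tcp(RG[2],41.7,R,-28.7); go(p,R)
w=cam('wrist'); save(w,'w9.png'); print(proj(w,[*RG[2],30]),proj(w,[*RG[2],43+30]))
crop('side','s9.png',300,170,480,330,3.7)
E
```

```text
t 7.25 p [ 458.6 -116.2   43.2] x [ 0.047 -0.131 -0.99 ] yang 20.0 q [-0.19  0.49  2.11 -0.26  0.49 -0.32] w 0.497 F [ 0.6 -0.3 -0.4]
cmd [-0.0029, -0.0005, -0.0998, 0.0, -0.0003, -0.0002] deg 0.1 mm 30.0
(np.float64(312.584464794615), np.float64(221.4898027082986)) (np.float64(312.1112411526599), np.float64(263.63695018579983))
```

View pics/w9.png

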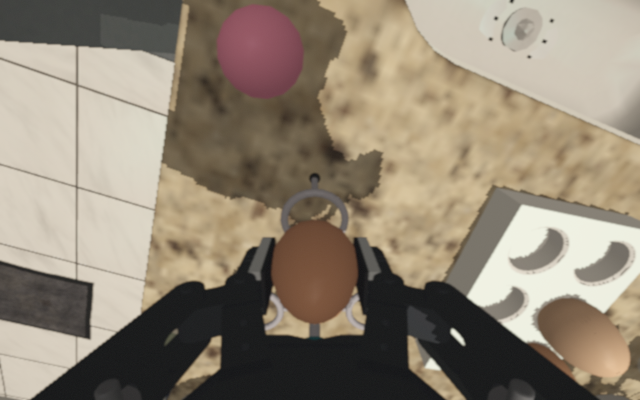

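View pics/s9.png

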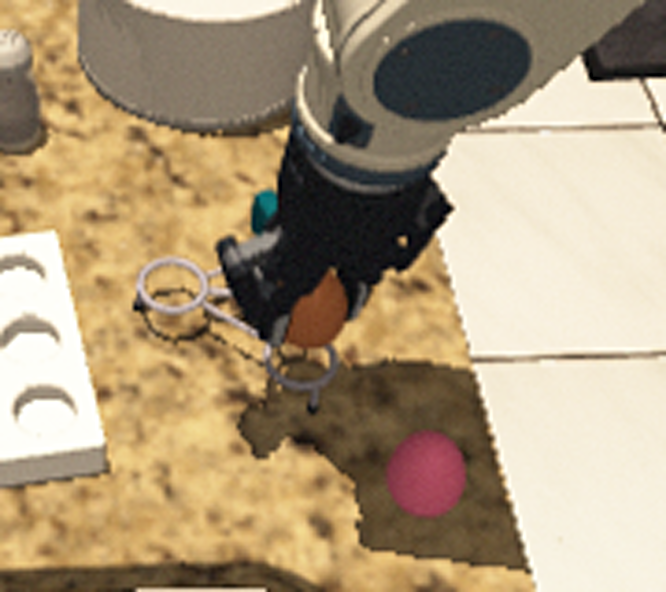

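```bash
python3 - <<'E'
from h import *
s=cam('side'); f=lambda X:np.round((np.array(proj(s,X))-[300,170])*3.7)
print(f([*RG[2],30]),f([*RG[2],77.7]),f([*RG[2],106]))
h=cv2.cvtColor(s['frame'],cv2.COLOR_RGB2HSV); C=cloud(s)
m=cv2.inRange(h,(4,80,40),(14,220,255))>0; m&=(np.hypot(C[:,:,0]-456,C[:,:,1]+113)<40)&(C[:,:,2]>40)
X=C[m]; print(len(X),X.mean(0),X.min(0),X.max(0)); v,u=np.where(m); print((u.mean()-300)*3.7,(v.mean()-170)*3.7)
E
```

```text
[299. 354.] [308. 303.] [313. 271.]
245 [455.18524109 -97.65913553  88.65817524] [ 431.56474648 -116.87942185   60.22698865] [487.35131402 -82.51198118 200.51235728]
316.070612244898 311.3285714285714
```

Emit:
apply_moves(commands=[[-0.0029, 0, -0.03, 0, 0, 0], [-0.0029, 0, -0.06, 0, 0, 0], [-0.0029, 0, -0.085, 0, 0, 0], [-0.0029, 0, -0.092, 0, 0, 0], [-0.0029, 0, -0.096, 0, 0, 0]])

```text
t: 8.02
position: [457.8, -116.3, 15.1]
tcp_rot: [0.618, 0.376, 0.537, -0.433]
contact_force: [0.1, 0.2, -1.3]
gripper_width: 0.495
```

```bash
python3 - <<'E'
from h import *
show()
R=frame(20,8,110); p=tcp(RG[2],41.7,R,-28.7); go(p,R)
w=cam('wrist'); save(w,'w10.png')
crop('side','s10.png',300,170,480,330,3.7)
E
```

```text
t 8.03 p [ 457.8 -116.3   15.1] x [ 0.048 -0.131 -0.99 ] yang 20.0 q [-0.19  0.55  2.11 -0.29  0.43 -0.28] w 0.495 F [ 0.1  0.2 -1.3]
cmd [-0.0002, -0.0, -0.0061, 0.0001, 0.0001, -0.0001] deg 0.0 mm 1.8
```

View pics/w10.png

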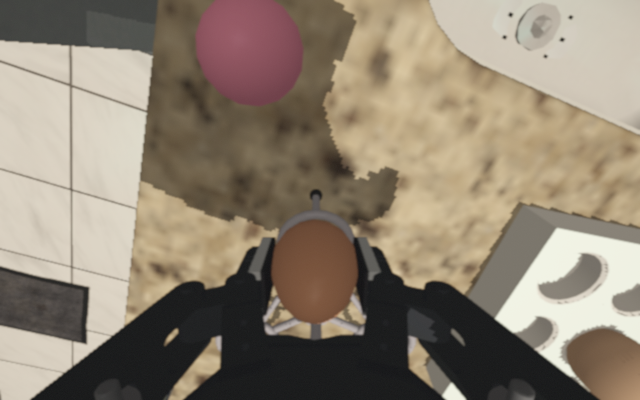

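View pics/s10.png

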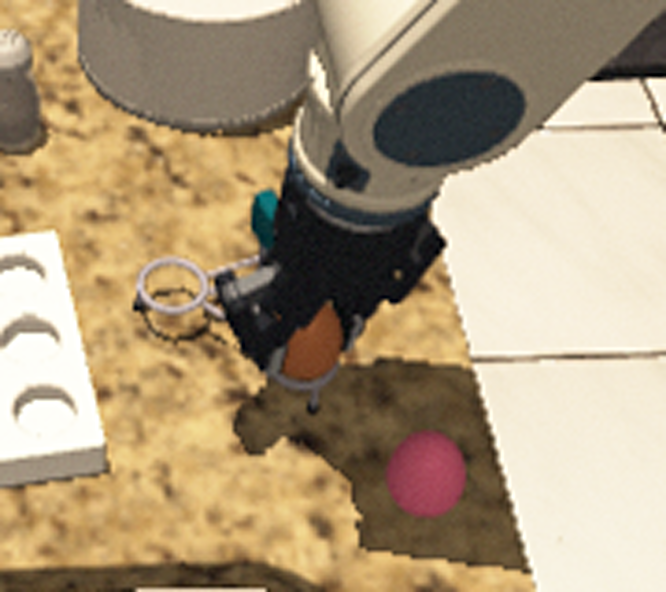

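Emit:
apply_moves(commands=[[0, 0, -0.004, 0, 0, 0], [0, 0, -0.006, 0, 0, 0], [0, 0, -0.007, 0, 0, 0]])

```text
t: 8.5
position: [458.4, -116.5, 13.5]
tcp_rot: [0.619, 0.376, 0.537, -0.433]
contact_force: [-0.3, 0.0, 3.2]
gripper_width: 0.498
```

```bash
python3 - <<'E'
from h import *
show()
E
```

```text
t 8.5 p [ 458.4 -116.5   13.5] x [ 0.049 -0.131 -0.99 ] yang 20.0 q [-0.19  0.55  2.11 -0.3   0.42 -0.28] w 0.498 F [-0.3  0.   3.2]
```

Contact at 3 N, so the egg is seated. Releasing.

Emit:
apply_moves(commands=[[0, 0, 0, 0, 0, 0], [0, 0, 0, 0, 0, 0]], fingers=62)

```text
t: 8.75
position: [458.3, -116.4, 13.5]
tcp_rot: [0.619, 0.376, 0.537, -0.433]
contact_force: [0.7, -0.5, -0.0]
gripper_width: 0.725
```

Emit:
apply_moves(commands=[[0, 0, 0.05, 0, 0, 0], [0.0, 0, 0.15, 0, 0, 0], [0, 0, 0.3, 0, 0, 0], [0, 0, 0.4, 0, 0, 0]])

```text
t: 9.25
position: [458.7, -116.4, 136.1]
tcp_rot: [0.619, 0.377, 0.536, -0.432]
contact_force: [0.3, -0.7, 0.2]
gripper_width: 0.727
```

```bash
python3 - <<'E'
from h import *
show()
w=cam('wrist'); save(w,'w11.png')
R=frame(7.85,8,-82.15); p=tcp(EG['B'],40,R,-27); print(p); go(p+[0,0,100],R)
E
```

```text
t 9.25 p [ 458.7 -116.4  136.1] x [ 0.051 -0.131 -0.99 ] yang 20.0 q [-0.19  0.3   2.07 -0.18  0.71 -0.41] w 0.727 F [ 0.3 -0.7  0.2]
[ 668.8867765  -123.27753933   13.26276214]
cmd [0.6942, -0.0218, -0.086, 0.0872, 0.024, -0.067] deg 20.3 mm 210.0
```

View pics/w11.png

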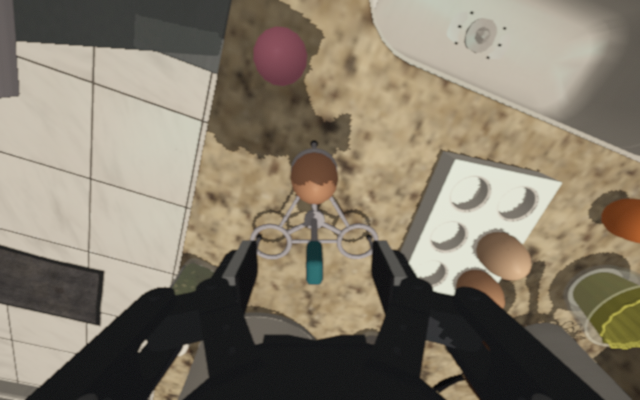

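Emit:
apply_moves(commands=[[0.694, -0.022, 0, 0.087, 0.024, -0.067], [0.694, -0.022, 0, 0.087, 0.024, -0.067], [0.694, -0.022, 0, 0.087, 0.024, -0.067], [0.694, -0.022, -0.086, 0.087, 0.024, -0.067], [0.694, -0.022, -0.086, 0.087, 0.024, -0.067]])

```text
t: 9.93
position: [668.5, -122.8, 111.6]
tcp_rot: [0.494, 0.495, 0.57, -0.431]
contact_force: [-1.3, 0.7, 0.1]
gripper_width: 0.727
```

```bash
python3 - <<'E'
from h import *
show()
R=frame(7.85,8,-82.15); p=tcp(EG['B'],40,R,-27); go(p+[0,0,20],R)
E
```

```text
t 9.93 p [ 668.5 -122.8  111.6] x [-0.022  0.138 -0.99 ] yang 7.9 q [-0.26  0.65  1.52  0.15  1.03 -0.48] w 0.727 F [-1.3  0.7  0.1]
cmd [0.0014, -0.0015, -0.2612, -0.0002, -0.0009, -0.0002] deg 0.2 mm 78.4
```

Emit:
apply_moves(commands=[[0.001, -0.001, -0.12, 0, -0.001, 0], [0.001, -0.001, -0.22, 0, -0.001, 0], [0.001, -0.001, -0.26, 0, -0.001, 0], [0.001, -0.001, -0.26, 0, -0.001, 0]])

```text
t: 10.42
position: [668.1, -123.0, 34.0]
tcp_rot: [0.494, 0.496, 0.569, -0.431]
contact_force: [-0.2, -0.1, 1.7]
gripper_width: 0.726
```

```bash
python3 - <<'E'
from h import *
show()
R=frame(7.85,8,-82.15); p=tcp(EG['B'],40,R,-27); go(p+[0,0,0.5],R)
w=cam('wrist'); save(w,'w12.png')
E
```

```text
t 10.43 p [ 668.1 -123.    34. ] x [-0.02   0.139 -0.99 ] yang 7.9 q [-0.26  0.75  1.55  0.16  0.91 -0.5 ] w 0.726 F [-0.2 -0.1  1.7]
cmd [0.0028, -0.0009, -0.0675, -0.0003, -0.0002, -0.0002] deg 0.1 mm 20.3
```

View pics/w12.png

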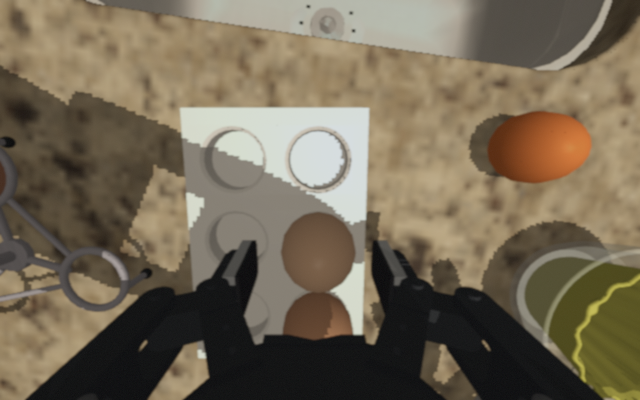

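Emit:
apply_moves(commands=[[0.007, -0.001, -0.04, 0, 0, 0], [0.007, -0.001, -0.066, 0, 0, 0], [0.007, -0.001, -0.066, 0, 0, 0]])

```text
t: 10.85
position: [670.5, -123.4, 14.3]
tcp_rot: [0.494, 0.496, 0.569, -0.431]
contact_force: [-0.9, -0.6, -0.3]
gripper_width: 0.729
```

Emit:
apply_moves(commands=[[0, 0, 0, 0, 0, 0], [0, 0, 0, 0, 0, 0], [0, 0, 0, 0, 0, 0]], fingers=34)

```text
t: 11.22
position: [670.4, -123.4, 14.4]
tcp_rot: [0.495, 0.496, 0.569, -0.431]
contact_force: [-0.3, -0.9, 0.2]
gripper_width: 0.493
```

```bash
python3 - <<'E'
from h import *
show()
w=cam('wrist'); save(w,'w13.png')
E
```

```text
t 11.22 p [ 670.4 -123.4   14.4] x [-0.019  0.139 -0.99 ] yang 7.9 q [-0.26  0.78  1.54  0.17  0.88 -0.51] w 0.493 F [-0.3 -0.9  0.2]
```

View pics/w13.png

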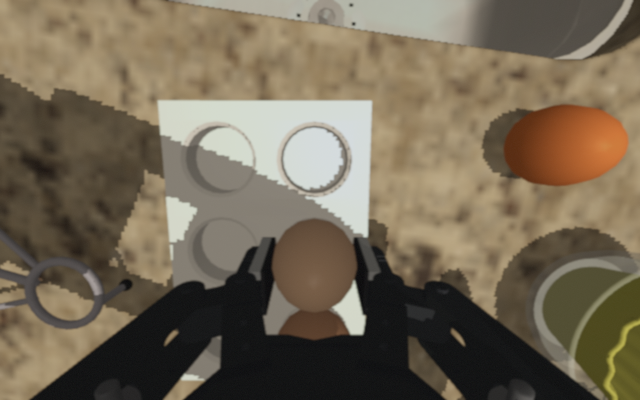

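Emit:
apply_moves(commands=[[0, 0, 0.03, 0, 0, 0], [0, 0, 0.1, 0, 0, 0], [0, 0, 0.2, 0, 0, 0], [0, 0, 0.35, 0, 0, 0], [0, 0, 0.39, 0, 0, 0]])

```text
t: 11.9
position: [672.8, -124.0, 136.4]
tcp_rot: [0.497, 0.497, 0.567, -0.429]
contact_force: [0.3, -0.1, -0.3]
gripper_width: 0.497
```

```bash
python3 - <<'E'
from h import *
show()
R=frame(-40,8,-130); p=tcp(RG[3],41.7,R,-25.9); print(p); go(p+[0,0,110],R)
E
```

```text
t 11.9 p [ 672.8 -124.   136.4] x [-0.012  0.137 -0.991] yang 7.9 q [-0.26  0.62  1.51  0.15  1.07 -0.47] w 0.497 F [ 0.3 -0.1 -0.3]
[ 442.51698149 -200.73872898   16.05205702]
cmd [-0.7678, -0.256, -0.0344, 0.0012, 0.0019, -0.2661] deg 47.9 mm 243.0
```

Emit:
apply_moves(commands=[[-0.768, -0.256, 0, 0.001, 0.002, -0.266], [-0.768, -0.256, 0, 0.001, 0.002, -0.266], [-0.768, -0.256, 0, 0.001, 0.002, -0.266], [-0.768, -0.256, 0, 0.001, 0.002, -0.266], [-0.768, -0.256, -0.034, 0.001, 0.002, -0.266]])

```text
t: 12.52
position: [438.9, -201.1, 126.6]
tcp_rot: [0.275, 0.685, 0.317, -0.596]
contact_force: [0.6, -0.3, -0.6]
gripper_width: 0.498
```

```bash
python3 - <<'E'
from h import *
show()
R=frame(-40,8,-130); p=tcp(RG[3],41.7,R,-25.9); go(p+[0,0,35],R)
E
```

```text
t 12.53 p [ 438.9 -201.1  126.6] x [ 0.089  0.106 -0.99 ] yang -40.4 q [-0.54  0.35  2.03  0.2   0.76  0.02] w 0.498 F [ 0.6 -0.3 -0.6]
cmd [0.0121, 0.0012, -0.252, 0.0, -0.0005, 0.0021] deg 0.4 mm 75.7
```

Emit:
apply_moves(commands=[[0.012, 0.001, -0.1, 0, 0, 0.002], [0.012, 0.001, -0.2, 0, 0, 0.002], [0.012, 0.001, -0.25, 0, 0, 0.002], [0.012, 0.001, -0.25, 0, 0, 0.002]])

```text
t: 13.02
position: [441.9, -200.4, 51.0]
tcp_rot: [0.276, 0.683, 0.32, -0.596]
contact_force: [-0.6, 0.9, 0.0]
gripper_width: 0.495
```

```bash
python3 - <<'E'
from h import *
show()
R=frame(-40,8,-130); p=tcp(RG[3],41.7,R,-25.9); go(p,R)
w=cam('wrist'); save(w,'w14.png')
crop('side','s14.png',300,170,480,330,3.7)
E
```

```text
t 13.03 p [ 441.9 -200.4   51. ] x [ 0.086  0.108 -0.99 ] yang -40.0 q [-0.54  0.49  2.05  0.25  0.6  -0.04] w 0.495 F [-0.6  0.9  0. ]
cmd [0.002, -0.0011, -0.1165, -0.0003, -0.0011, 0.0001] deg 0.2 mm 34.9
```

View pics/w14.png

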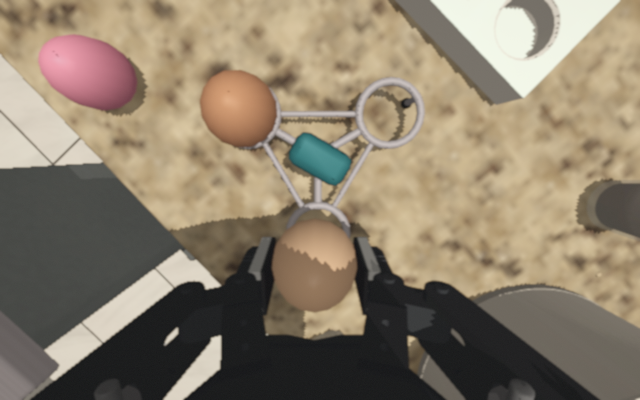

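View pics/s14.png

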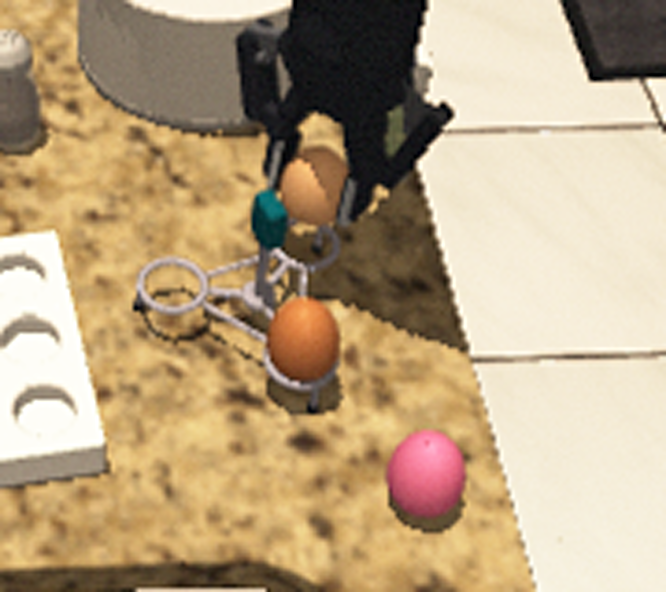

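```bash
python3 - <<'E'
from h import *
from scipy.optimize import least_squares
for n in('top','side','wrist'):
    d=cam(n); C=cloud(d); X0=C.reshape(-1,3)
    h=cv2.cvtColor(d['frame'],cv2.COLOR_RGB2HSV); m=(cv2.inRange(h,(80,100,30),(100,255,255))>0)&(np.hypot(C[:,:,0]-474,C[:,:,1]+163)<30)&(C[:,:,2]>105)
    X=C[m]; 
    if len(X)>10: print(n,'grip',len(X),cv2.minAreaRect(X[:,:2].astype(np.float32)))
    for k in (1,3):
        g=RG[k]; rr=np.hypot(X0[:,0]-g[0],X0[:,1]-g[1]); X=X0[(rr<28)&(rr>12)&(X0[:,2]>22)&(X0[:,2]<33)]
        if len(X)<15: continue
        r=least_squares(lambda p:np.hypot(X[:,0]-p[0],X[:,1]-p[1])-20,g,loss='soft_l1',f_scale=2); print(n,'ring',k,len(X),r.x.round(1))
    if n=='wrist': print(proj(d,[*RG[3],28]),proj(d,[*RG[3],80]))
E
```

```text
top ring 1 82 [ 527.6 -172. ]
side grip 51 ((475.7638244628906, -161.18507385253906), (11.120953559875488, 21.789648056030273), 21.743986129760742)
side ring 1 119 [ 527.2 -172.1]
side ring 3 75 [ 440.3 -203.3]
wrist grip 1820 ((475.9164123535156, -162.904541015625), (12.870168685913086, 22.77626609802246), 21.2009334564209)
wrist ring 1 1755 [ 528.  -172.2]
wrist ring 3 723 [ 442.4 -203.2]
(np.float64(313.62340054038737), np.float64(232.65833639545755)) (np.float64(313.4033305645749), np.float64(261.28455003417866))
```

Emit:
apply_moves(commands=[[0.007, -0.002, -0.05, 0, -0.001, 0], [0.007, -0.002, -0.08, 0, -0.001, 0], [0.007, -0.002, -0.1, 0, -0.001, 0], [0.007, -0.002, -0.108, 0, -0.001, 0], [0.007, -0.002, -0.111, 0, -0.001, 0]])

```text
t: 13.9
position: [445.2, -201.7, 19.0]
tcp_rot: [0.278, 0.685, 0.318, -0.594]
contact_force: [0.1, 0.7, -0.7]
gripper_width: 0.495
```

```bash
python3 - <<'E'
from h import *
show()
R=frame(-40,8,-130); p=tcp(RG[3],41.7,R,-25.9); go(p+[1.5,0,0],R)
w=cam('wrist'); save(w,'w15.png')
crop('side','s15.png',300,170,480,330,3.7)
E
```

```text
t 13.9 p [ 445.2 -201.7   19. ] x [ 0.092  0.106 -0.99 ] yang -40.0 q [-0.54  0.56  2.05  0.28  0.52 -0.08] w 0.495 F [ 0.1  0.7 -0.7]
cmd [-0.0039, 0.0033, -0.0098, 0.0002, 0.0009, 0.0001] deg 0.2 mm 3.3
```

View pics/w15.png

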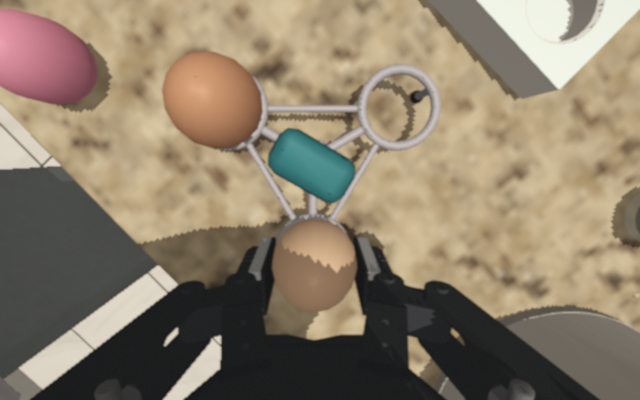

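View pics/s15.png

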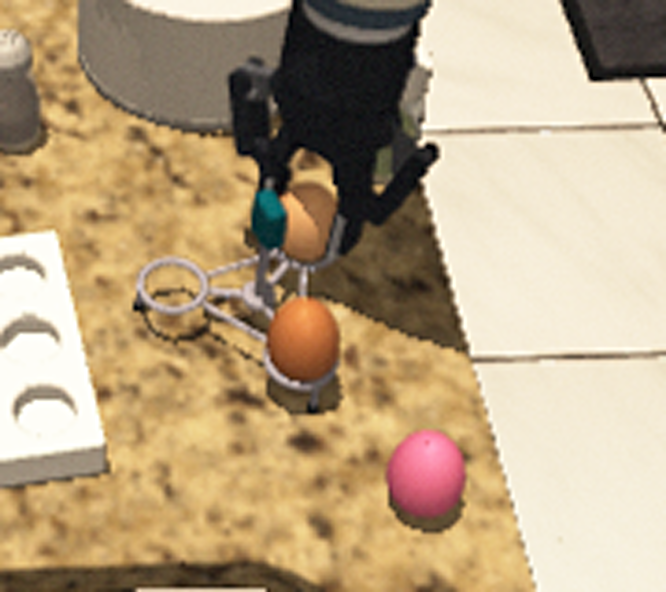

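Emit:
apply_moves(commands=[[-0.004, 0.003, -0.004, 0, 0.001, 0], [-0.004, 0.003, -0.008, 0, 0.001, 0], [-0.004, 0.003, -0.011, 0, 0.001, 0], [-0.004, 0.003, -0.011, 0, 0.001, 0]])

```text
t: 14.5
position: [444.1, -201.2, 16.4]
tcp_rot: [0.278, 0.684, 0.318, -0.595]
contact_force: [-3.9, -2.9, 8.1]
gripper_width: 0.492
```

```bash
python3 - <<'E'
from h import *
show()
E
```

```text
t 14.5 p [ 444.1 -201.2   16.4] x [ 0.09   0.105 -0.99 ] yang -40.0 q [-0.54  0.56  2.05  0.28  0.52 -0.08] w 0.492 F [-3.9 -2.9  8.1]
```

Emit:
apply_moves(commands=[[-0.004, -0.003, 0, 0, 0, 0], [-0.004, -0.003, 0, 0, 0, 0]])

```text
t: 14.75
position: [443.1, -202.2, 16.5]
tcp_rot: [0.278, 0.684, 0.318, -0.595]
contact_force: [1.9, 0.0, 0.2]
gripper_width: 0.497
```

Emit:
apply_moves(commands=[[0, 0, 0, 0, 0, 0], [0, 0, 0, 0, 0, 0]], fingers=62)

```text
t: 15.0
position: [443.0, -202.1, 16.4]
tcp_rot: [0.278, 0.684, 0.318, -0.595]
contact_force: [-0.4, 0.4, -0.3]
gripper_width: 0.722
```

Emit:
apply_moves(commands=[[0, 0, 0.05, 0, 0, 0], [0, 0, 0.15, 0, 0, 0], [0, 0, 0.3, 0, 0, 0], [0, 0, 0.4, 0, 0, 0]])

```text
t: 15.5
position: [443.4, -202.4, 139.1]
tcp_rot: [0.278, 0.684, 0.318, -0.594]
contact_force: [-0.9, 1.1, -0.4]
gripper_width: 0.728
```

```bash
python3 - <<'E'
from h import *
show()
w=cam('wrist'); save(w,'w16.png')
R=frame(7.85,8,-82.15); p=tcp(EG['A'],40,R,-26); print(p); go(p+[1.5,0,100],R)
E
```

```text
t 15.5 p [ 443.4 -202.4  139.1] x [ 0.092  0.104 -0.99 ] yang -40.0 q [-0.54  0.33  2.01  0.19  0.79  0.02] w 0.728 F [-0.9  1.1 -0.4]
[ 676.10578478 -174.81540824   14.25303021]
cmd [0.775, 0.0952, -0.0929, 0.0007, 0.0026, 0.266] deg 47.9 mm 235.9
```

View pics/w16.png

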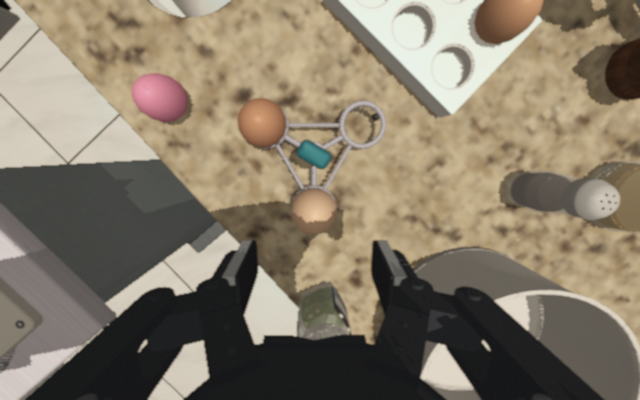

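Emit:
apply_moves(commands=[[0.775, 0.095, 0, 0.001, 0.003, 0.266], [0.775, 0.095, 0, 0.001, 0.003, 0.266], [0.775, 0.095, 0, 0.001, 0.003, 0.266], [0.775, 0.095, 0, 0.001, 0.003, 0.266], [0.775, 0.095, -0.09, 0.001, 0.003, 0.266]])

```text
t: 16.18
position: [683.0, -174.7, 117.9]
tcp_rot: [0.498, 0.495, 0.568, -0.429]
contact_force: [-0.5, -0.7, -0.9]
gripper_width: 0.726
```

```bash
python3 - <<'E'
from h import *
show()
R=frame(7.85,8,-82.15); p=tcp(EG['A'],40,R,-26); go(p+[1.5,0,20],R)
E
```

```text
t 16.18 p [ 683.  -174.7  117.9] x [-0.014  0.136 -0.991] yang 8.2 q [-0.32  0.67  1.46  0.14  1.07 -0.54] w 0.726 F [-0.5 -0.7 -0.9]
cmd [-0.018, -0.0002, -0.2788, 0.0007, 0.002, -0.0019] deg 0.5 mm 83.8
```

Emit:
apply_moves(commands=[[-0.018, 0, -0.1, 0.0007, 0.002, -0.002], [-0.018, 0, -0.22, 0.0007, 0.002, -0.002], [-0.018, 0, -0.275, 0.0007, 0.002, -0.002], [-0.018, 0, -0.279, 0.0007, 0.002, -0.002]])

```text
t: 16.68
position: [676.9, -174.6, 33.6]
tcp_rot: [0.494, 0.496, 0.569, -0.432]
contact_force: [0.6, -0.6, -0.0]
gripper_width: 0.723
```

```bash
python3 - <<'E'
from h import *
show()
R=frame(7.85,8,-82.15); p=tcp(EG['A'],40,R,-26); go(p+[1.5,0,0],R)
w=cam('wrist'); save(w,'w17.png')
E
```

```text
t 16.68 p [ 676.9 -174.6   33.6] x [-0.021  0.138 -0.99 ] yang 7.8 q [-0.33  0.77  1.49  0.15  0.95 -0.56] w 0.723 F [ 0.6 -0.6 -0. ]
cmd [0.0023, -0.0008, -0.0645, -0.0002, -0.0006, 0.0002] deg 0.1 mm 19.4
```

View pics/w17.png

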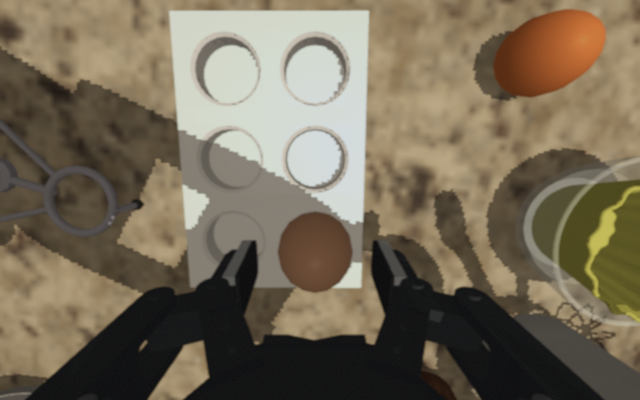

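Egg A (315,250) is centred between the fingers. Descend and close.

Emit:
apply_moves(commands=[[0.002, -0.001, -0.04, 0, 0, 0], [0.002, -0.001, -0.064, 0, 0, 0], [0.002, -0.001, -0.064, 0, 0, 0]])

```text
t: 17.1
position: [677.9, -175.0, 14.9]
tcp_rot: [0.494, 0.496, 0.569, -0.431]
contact_force: [-0.1, 1.0, 0.6]
gripper_width: 0.727
```

Emit:
apply_moves(commands=[[0, 0, 0, 0, 0, 0], [0, 0, 0, 0, 0, 0], [0, 0, 0, 0, 0, 0]], fingers=34)

```text
t: 17.48
position: [677.6, -175.1, 15.1]
tcp_rot: [0.494, 0.496, 0.569, -0.431]
contact_force: [-4.0, -1.1, 3.6]
gripper_width: 0.497
```

```bash
python3 - <<'E'
from h import *
show()
E
```

```text
t 17.48 p [ 677.6 -175.1   15.1] x [-0.02   0.138 -0.99 ] yang 7.8 q [-0.33  0.8   1.49  0.16  0.92 -0.56] w 0.497 F [-4.  -1.1  3.6]
```

Emit:
apply_moves(commands=[[0, 0, 0.03, 0, 0, 0], [0, 0, 0.1, 0, 0, 0], [0, 0, 0.2, 0, 0, 0], [0, 0, 0.35, 0, 0, 0], [0, 0, 0.4, 0, 0, 0]])

```text
t: 18.1
position: [680.0, -175.7, 140.0]
tcp_rot: [0.496, 0.497, 0.567, -0.43]
contact_force: [-0.1, -0.2, 0.0]
gripper_width: 0.496
```

```bash
python3 - <<'E'
from h import *
show()
R=frame(80,8,-10); p=tcp((527.5,-172),41.7,R,-25.1); print(p); go(p+[0,0,110],R)
E
```

```text
t 18.1 p [ 680.  -175.7  140. ] x [-0.014  0.136 -0.991] yang 7.8 q [-0.33  0.64  1.45  0.14  1.11 -0.53] w 0.496 F [-0.1 -0.2  0. ]
[ 524.0598254  -171.3934044    16.84427147]
cmd [-0.5197, 0.0144, -0.0438, -0.0005, 0.0018, 0.401] deg 72.2 mm 156.5
```

Emit:
apply_moves(commands=[[-0.15, 0.005, 0, 0, 0.002, 0.401], [-0.25, 0.01, 0, 0, 0.002, 0.401], [-0.35, 0.014, 0, 0, 0.002, 0.401], [-0.45, 0.014, 0, 0, 0.002, 0.401], [-0.52, 0.014, 0, 0, 0.002, 0.401]])

```text
t: 18.73
position: [522.6, -171.4, 140.1]
tcp_rot: [0.636, 0.184, 0.733, -0.159]
contact_force: [0.3, 0.3, -1.1]
gripper_width: 0.5
```

```bash
python3 - <<'E'
from h import *
show()
R=frame(80,8,-10); p=tcp((527.5,-172),41.7,R,-25.1); print(p); go(p+[0,0,90],R)
E
```

```text
t 18.73 p [ 522.6 -171.4  140.1] x [-0.125  0.067 -0.99 ] yang 61.9 q [-0.35  0.48  1.75  0.02  1.05 -1.44] w 0.5 F [ 0.3  0.3 -1.1]
[ 524.0598254  -171.3934044    16.84427147]
cmd [0.005, 0.0001, -0.1107, -0.0002, -0.0006, 0.1007] deg 18.1 mm 33.2
```

Emit:
apply_moves(commands=[[0.005, 0, -0.04, 0, -0.0006, 0.101], [0.005, 0, -0.11, 0, -0.0006, 0.101], [0.005, 0, -0.22, 0, -0.0006, 0.101], [0.005, 0, -0.3, 0, -0.0006, 0.101], [0.005, 0, -0.3, 0, -0.0006, 0.101]])

```text
t: 19.35
position: [522.6, -170.8, 48.6]
tcp_rot: [0.652, 0.066, 0.753, -0.056]
contact_force: [-0.1, 0.7, 0.2]
gripper_width: 0.501
```

```bash
python3 - <<'E'
from h import *
show()
R=frame(80,8,-10); p=tcp((527.5,-172),41.7,R,-25.1); go(p,R)
w=cam('wrist'); save(w,'w18.png')
crop('side','s18.png',300,170,480,330,3.7)
E
```

```text
t 19.35 p [ 522.6 -170.8   48.6] x [-0.141  0.026 -0.99 ] yang 80.1 q [-0.33  0.62  1.79 -0.03  0.88 -1.7 ] w 0.501 F [-0.1  0.7  0.2]
cmd [0.0049, -0.0018, -0.1059, -0.0006, -0.0012, -0.0003] deg 0.2 mm 31.8
```

View pics/w18.png

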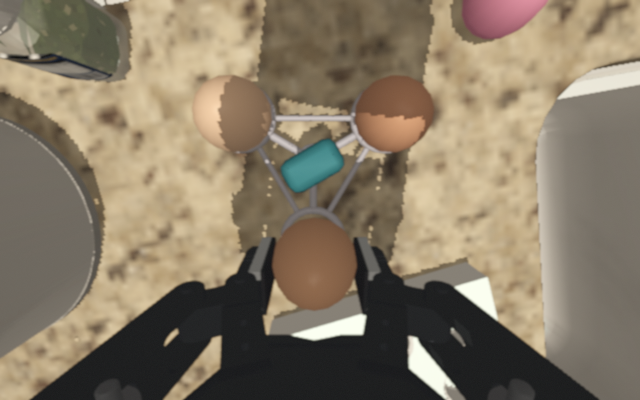

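View pics/s18.png

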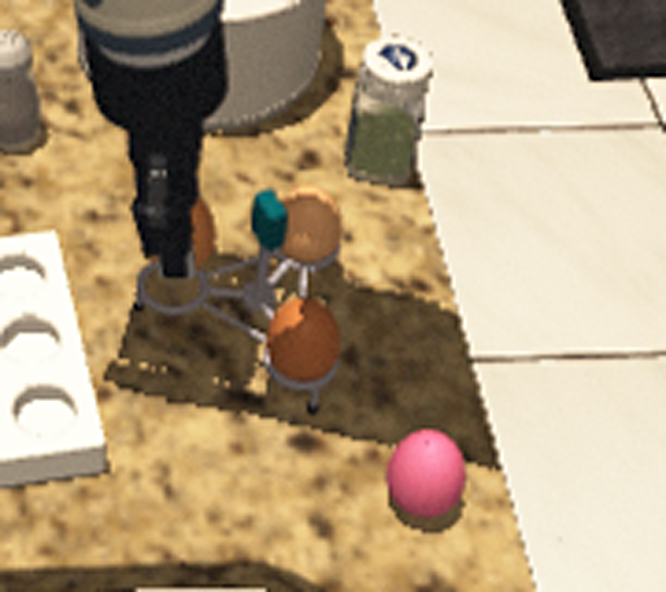

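Emit:
apply_moves(commands=[[0.005, -0.002, -0.05, -0.0006, -0.001, 0], [0.005, -0.002, -0.08, -0.0006, -0.001, 0], [0.005, -0.002, -0.096, -0.0006, -0.001, 0], [0.005, -0.002, -0.1, -0.0006, -0.001, 0], [0.005, -0.002, -0.103, -0.0006, -0.001, 0]])

```text
t: 20.08
position: [525.9, -172.1, 19.7]
tcp_rot: [0.655, 0.065, 0.751, -0.057]
contact_force: [0.2, -0.3, -0.0]
gripper_width: 0.498
```

```bash
python3 - <<'E'
from h import *
show()
R=frame(80,8,-10); p=tcp((527.5,-172),41.7,R,-25.1); go(p,R)
w=cam('wrist'); save(w,'w19.png')
E
```

```text
t 20.07 p [ 525.9 -172.1   19.7] x [-0.134  0.023 -0.991] yang 80.1 q [-0.33  0.66  1.79 -0.03  0.83 -1.7 ] w 0.498 F [ 0.2 -0.3 -0. ]
cmd [-0.0061, 0.0024, -0.0095, 0.0004, 0.001, -0.0003] deg 0.2 mm 3.5
```

View pics/w19.png

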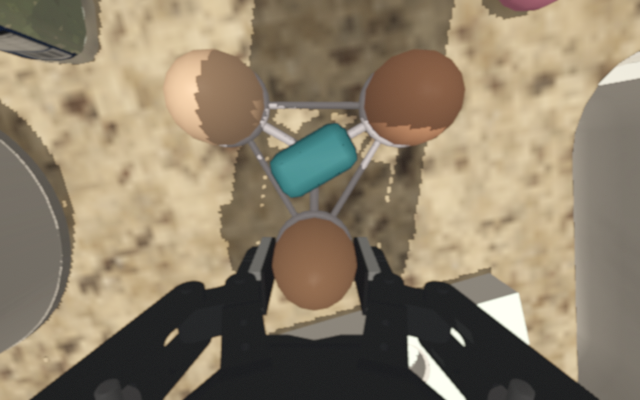

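Emit:
apply_moves(commands=[[-0.006, 0.002, -0.003, 0, 0.001, 0], [-0.006, 0.002, -0.007, 0, 0.001, 0], [-0.006, 0.002, -0.01, 0, 0.001, 0], [-0.006, 0.002, -0.011, 0, 0.001, 0]])

```text
t: 20.62
position: [525.2, -172.0, 17.1]
tcp_rot: [0.655, 0.065, 0.751, -0.058]
contact_force: [1.2, -1.7, 5.9]
gripper_width: 0.493
```

```bash
python3 - <<'E'
from h import *
show()
E
```

```text
t 20.62 p [ 525.2 -172.    17.1] x [-0.135  0.022 -0.991] yang 80.1 q [-0.33  0.67  1.79 -0.03  0.82 -1.7 ] w 0.493 F [ 1.2 -1.7  5.9]
```

Seated with light contact (about 6 N), so I'm releasing and rising.

Emit:
apply_moves(commands=[[0, 0, 0, 0, 0, 0], [0, 0, 0, 0, 0, 0]], fingers=62)

```text
t: 20.88
position: [525.0, -171.9, 17.0]
tcp_rot: [0.654, 0.065, 0.751, -0.058]
contact_force: [-0.7, -0.8, 0.6]
gripper_width: 0.723
```

Emit:
apply_moves(commands=[[0, 0, 0.05, 0, 0, 0], [0, 0, 0.15, 0, 0, 0], [0, 0, 0.3, 0, 0, 0], [0, 0, 0.45, 0, 0, 0], [0, 0, 0.5, 0, 0, 0]])

```text
t: 21.5
position: [526.4, -172.4, 170.6]
tcp_rot: [0.656, 0.064, 0.75, -0.058]
contact_force: [0.4, -0.3, -0.0]
gripper_width: 0.725
```

```bash
python3 - <<'E'
from h import *
show()
w=cam('wrist'); save(w,'w20.png')
C=cloud(w)
h=cv2.cvtColor(w['frame'],cv2.COLOR_RGB2HSV); m=(cv2.inRange(h,(80,100,30),(100,255,255))>0)&(np.hypot(C[:,:,0]-474,C[:,:,1]+163)<30)&(C[:,:,2]>105)
print(cv2.minAreaRect(C[m][:,:2].astype(np.float32)),C[m][:,2].max())
crop('side','s20.png',300,170,480,330,3.7)
for c in (20,-160): go([474.8,-162.6,200],frame(c))
E
```

```text
t 21.5 p [ 526.4 -172.4  170.6] x [-0.13   0.02  -0.991] yang 80.1 q [-0.33  0.44  1.73 -0.03  1.1  -1.71] w 0.725 F [ 0.4 -0.3 -0. ]
((475.652587890625, -163.04519653320312), (11.924051284790039, 21.613929748535156), 19.771461486816406) 113.88461097961671
cmd [-0.1703, 0.0319, 0.1032, -0.0281, -0.0347, -0.3331] deg 60.5 mm 60.5
cmd [-0.1703, 0.0319, 0.1032, 0.04, -0.0324, 0.6652] deg 120.1 mm 60.5
```

View pics/w20.png

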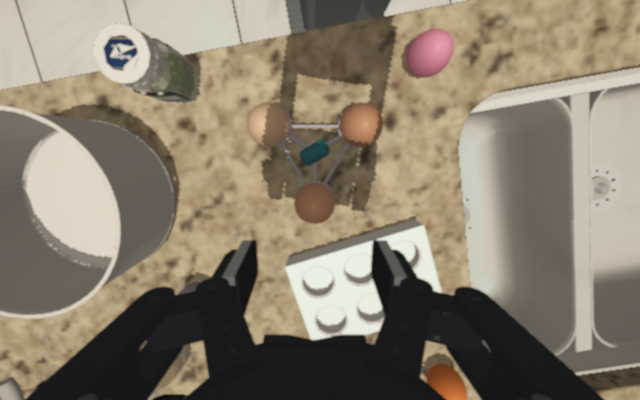

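View pics/s20.png

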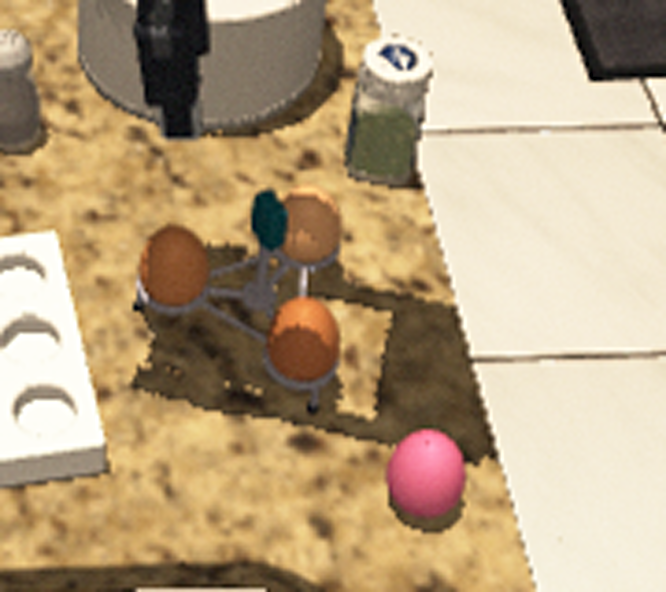

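All three eggs are seated upright. Next I'll align over the grip.

Emit:
apply_moves(commands=[[-0.17, 0.032, -0.05, -0.028, -0.035, -0.333], [-0.17, 0.032, -0.05, -0.028, -0.035, -0.333], [-0.17, 0.032, -0.08, -0.028, -0.035, -0.333], [-0.17, 0.032, -0.1, -0.028, -0.035, -0.333], [-0.17, 0.032, -0.1, -0.028, -0.035, -0.333]], fingers=44)

```text
t: 22.22
position: [473.1, -162.1, 136.9]
tcp_rot: [0.594, 0.373, 0.607, -0.372]
contact_force: [0.3, -0.3, 0.1]
gripper_width: 0.51
```

```bash
python3 - <<'E'
from h import *
show()
go([475.6,-162.8,120],frame(20))
E
```

```text
t 22.23 p [ 473.1 -162.1  136.9] x [-0.015  0.01  -1.   ] yang 26.4 q [-0.36  0.36  1.95  0.01  0.85 -0.82] w 0.51 F [ 0.3 -0.3  0.1]
cmd [0.0082, -0.0025, -0.0564, -0.0036, -0.0047, -0.0354] deg 6.5 mm 17.1
```

Emit:
apply_moves(commands=[[0.008, -0.0025, -0.056, -0.0036, -0.0047, -0.035], [0.008, -0.0025, -0.056, -0.0036, -0.0047, -0.035], [0.008, -0.0025, -0.056, -0.0036, -0.0047, -0.035]])

```text
t: 22.6
position: [475.2, -162.7, 119.7]
tcp_rot: [0.579, 0.404, 0.581, -0.405]
contact_force: [0.5, 0.5, 0.4]
gripper_width: 0.513
```

```bash
python3 - <<'E'
from h import *
show()
go([475.6,-162.8,69],frame(20))
w=tips(); save(w,'w21.png'); print(proj(w,[475.6,-162.8,112]))
crop('side','s21.png',300,170,480,330,3.7)
E
```

```text
t 22.6 p [ 475.2 -162.7  119.7] x [-0.002  0.001 -1.   ] yang 20.2 q [-0.35  0.39  1.96  0.    0.79 -0.71] w 0.513 F [0.5 0.5 0.4]
cmd [0.0013, -0.0005, -0.1689, -0.0002, -0.0005, -0.0012] deg 0.2 mm 50.7
finger 1 n 15073 axial max [-17.5 -17.8 -18.6 -19.  -19.3 -19.3] lat 22.4 z 0.4
finger -1 n 15186 axial max [-18.9 -19.  -19.5 -19.6 -20.2 -20.2] lat -21.7 z 3.0
(np.float64(314.3921561047592), np.float64(233.50077657559333))
```

View pics/w21.png

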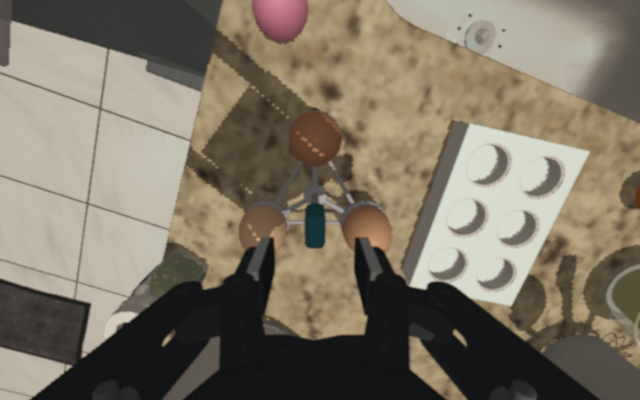

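View pics/s21.png

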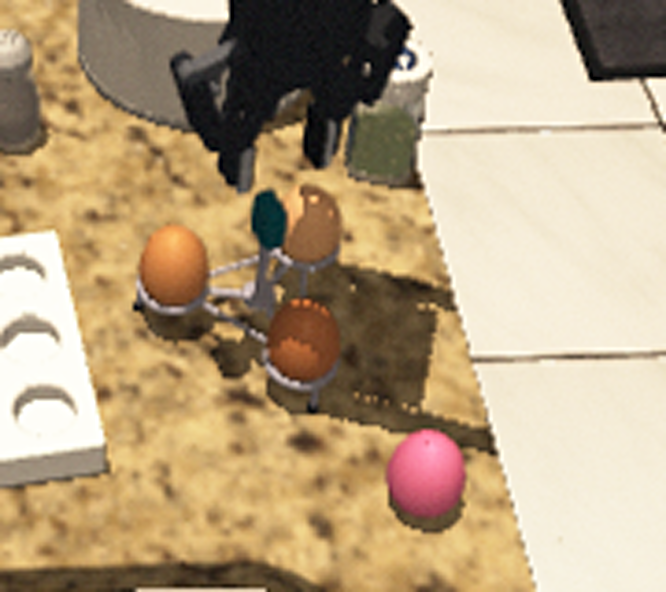

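Emit:
apply_moves(commands=[[0.001, 0, -0.08, 0, 0, -0.001], [0.001, 0, -0.14, 0, 0, -0.001], [0.001, 0, -0.169, 0, 0, -0.001], [0.001, 0, -0.169, 0, 0, -0.001]])

```text
t: 23.2
position: [476.0, -162.9, 69.4]
tcp_rot: [0.579, 0.406, 0.579, -0.406]
contact_force: [0.1, 0.1, 0.3]
gripper_width: 0.517
```

```bash
python3 - <<'E'
from h import *
show()
go([475.6,-162.8,69],frame(20))
w=tips(); save(w,'w22.png'); 
crop('side','s22.png',300,170,480,330,3.7)
E
```

```text
t 23.2 p [ 476.  -162.9   69.4] x [-0.001  0.    -1.   ] yang 20.0 q [-0.35  0.48  1.98  0.    0.68 -0.7 ] w 0.517 F [0.1 0.1 0.3]
cmd [-0.0012, 0.0003, -0.0014, -0.0001, -0.0002, -0.0] deg 0.0 mm 0.6
finger 1 n 15313 axial max [-15.  -15.5 -16.  -16.3 -17.2 -17.2] lat 5.9 z -10.1
finger -1 n 15412 axial max [-15.9 -16.3 -16.7 -16.8 -17.  -17.4] lat -6.5 z -8.8
```

View pics/w22.png

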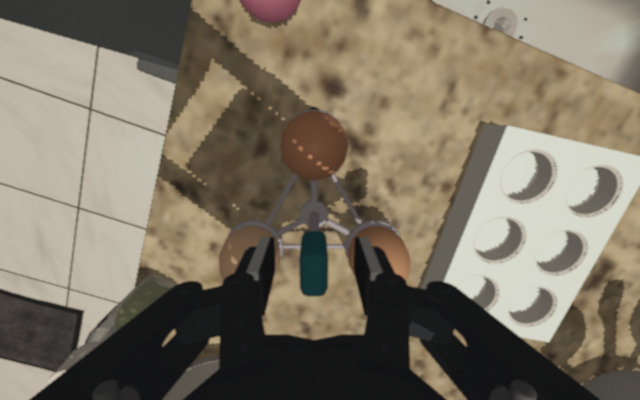

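View pics/s22.png

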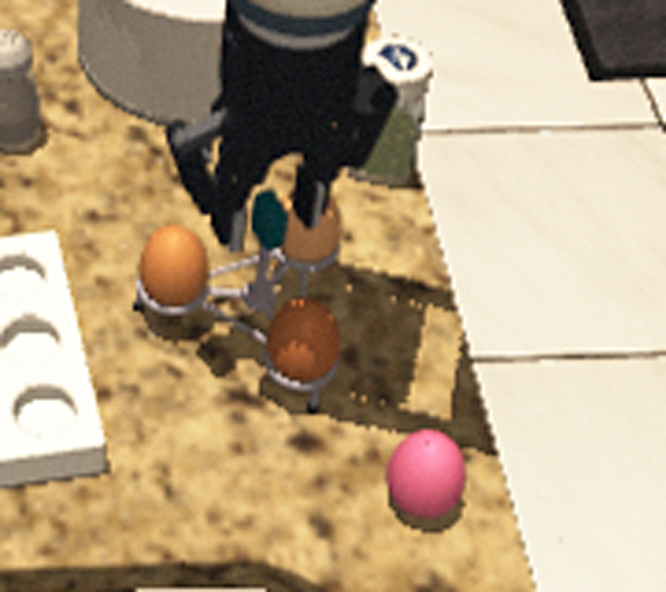

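Well centred. Closing on the grip.

Emit:
apply_moves(commands=[[-0.001, 0, 0, 0, 0, 0], [-0.001, 0, 0, 0, 0, 0], [-0.001, 0, 0, 0, 0, 0], [-0.001, 0, 0, 0, 0, 0]], fingers=5, grip_force=60)

```text
t: 23.8
position: [476.6, -163.3, 70.7]
tcp_rot: [0.58, 0.406, 0.579, -0.405]
contact_force: [-1.0, -0.8, 5.9]
gripper_width: 0.148
```

```bash
python3 - <<'E'
from h import *
show()
w=cam('wrist'); save(w,'w23.png'); 
crop('side','s23.png',300,170,480,330,3.7)
E
```

```text
t 23.8 p [ 476.6 -163.3   70.7] x [ 0.002 -0.001 -1.   ] yang 20.0 q [-0.35  0.48  1.98 -0.    0.68 -0.7 ] w 0.148 F [-1.  -0.8  5.9]
```

View pics/w23.png

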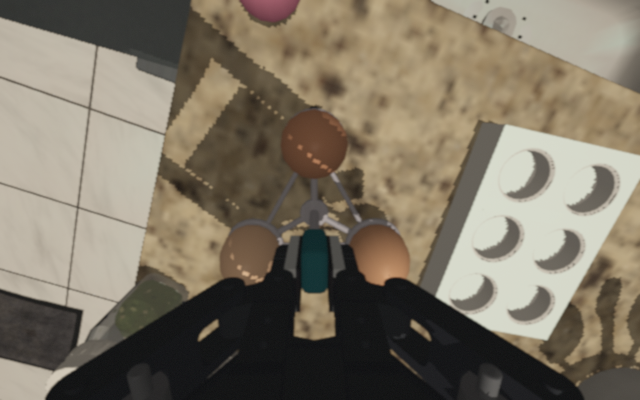

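View pics/s23.png

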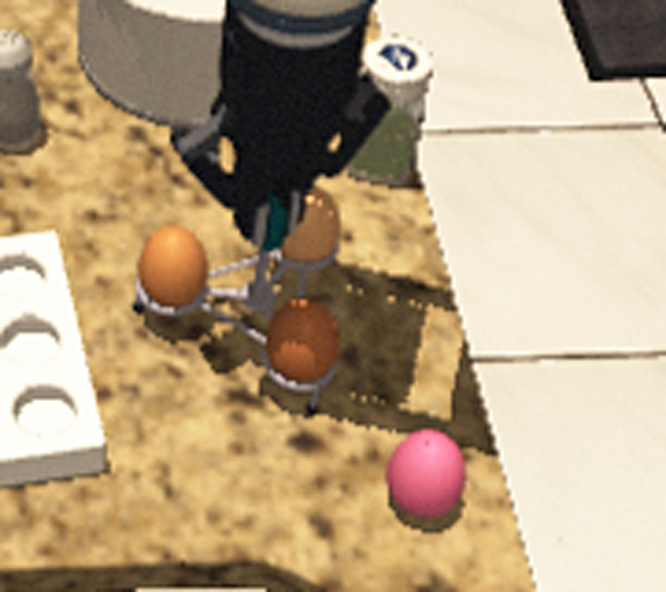

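Emit:
apply_moves(commands=[[0, 0, 0.02, 0, 0, 0], [0, 0, 0.05, 0, 0, 0], [0, 0, 0.09, 0, 0, 0], [0, 0, 0.13, 0, 0, 0], [0, 0, 0.16, 0, 0, 0]])

```text
t: 24.52
position: [476.9, -163.4, 119.7]
tcp_rot: [0.58, 0.406, 0.578, -0.405]
contact_force: [0.1, -0.1, -4.2]
gripper_width: 0.151
```

```bash
python3 - <<'E'
from h import *
show()
crop('wrist','w24.png',0,0,640,400,1); 
crop('side','s24.png',300,130,480,290,3.7)
go([486,-426.5,225],frame(20))
E
```

```text
t 24.52 p [ 476.9 -163.4  119.7] x [ 0.003 -0.001 -1.   ] yang 20.0 q [-0.35  0.39  1.96 -0.    0.79 -0.7 ] w 0.151 F [ 0.1 -0.1 -4.2]
cmd [0.0287, -0.8766, 0.3502, 0.0005, 0.0012, -0.0001] deg 0.2 mm 283.3
```

View pics/s24.png

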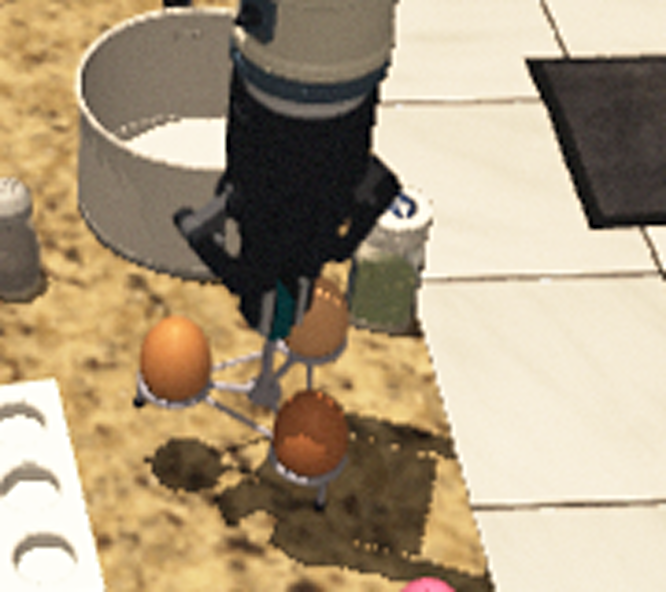

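View pics/w24.png

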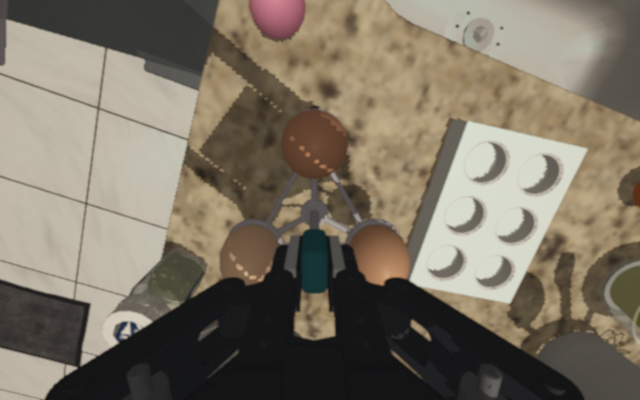

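Emit:
apply_moves(commands=[[0, 0, 0.06, 0, 0, 0], [0, 0, 0.14, 0, 0, 0], [0, 0, 0.22, 0, 0, 0], [0, 0, 0.3, 0, 0, 0], [0, 0, 0.35, 0, 0, 0]])

```text
t: 25.25
position: [477.5, -163.6, 225.8]
tcp_rot: [0.581, 0.406, 0.578, -0.405]
contact_force: [0.2, -0.1, -4.4]
gripper_width: 0.151
```

```bash
python3 - <<'E'
from h import *
show()
go([486,-426.5,221],frame(20))
E
```

```text
t 25.25 p [ 477.5 -163.6  225.8] x [ 0.005 -0.002 -1.   ] yang 20.0 q [-0.35  0.23  1.89 -0.    1.02 -0.7 ] w 0.151 F [ 0.2 -0.1 -4.4]
cmd [0.0284, -0.8764, -0.0161, 0.0006, 0.0014, -0.0001] deg 0.3 mm 263.1
```

Emit:
apply_moves(commands=[[0.005, -0.06, 0, 0, 0, 0], [0.01, -0.16, 0, 0, 0, 0], [0.015, -0.28, 0, 0, 0, 0], [0.02, -0.4, 0, 0, 0, 0], [0.02, -0.5, 0, 0, 0, 0]])

```text
t: 25.88
position: [482.8, -315.6, 224.4]
tcp_rot: [0.58, 0.406, 0.578, -0.405]
contact_force: [0.3, 0.1, -4.1]
gripper_width: 0.149
```

Emit:
apply_moves(commands=[[0.002, -0.1, 0, 0, 0, 0], [0.005, -0.2, -0.005, 0, 0, 0], [0.007, -0.28, -0.01, 0, 0, 0], [0.008, -0.33, -0.01, 0, 0, 0], [0.008, -0.35, -0.01, 0, 0, 0]])

```text
t: 26.5
position: [484.9, -421.2, 220.9]
tcp_rot: [0.58, 0.406, 0.578, -0.406]
contact_force: [-1.1, 0.2, -4.2]
gripper_width: 0.154
```

```bash
python3 - <<'E'
from h import *
show()
go([486,-426.5,221],frame(20))
crop('top','t25.png',220,130,480,310,3); 
crop('side','s25.png',250,50,480,250,3)
E
```

```text
t 26.5 p [ 484.9 -421.2  220.9] x [ 0.002 -0.    -1.   ] yang 19.9 q [-0.73  0.44  1.59  0.    1.11 -1.08] w 0.154 F [-1.1  0.2 -4.2]
cmd [0.0035, -0.0176, 0.0004, 0.0001, 0.0008, 0.0003] deg 0.2 mm 5.4
```

View pics/t25.png

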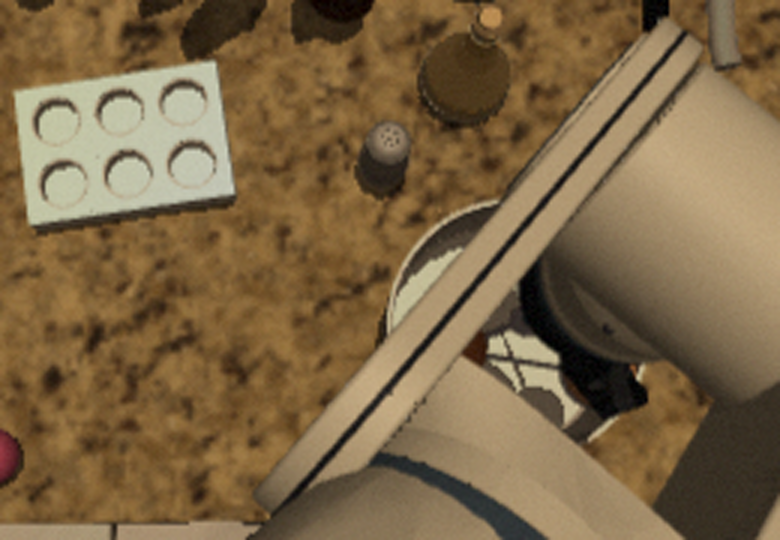

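View pics/s25.png

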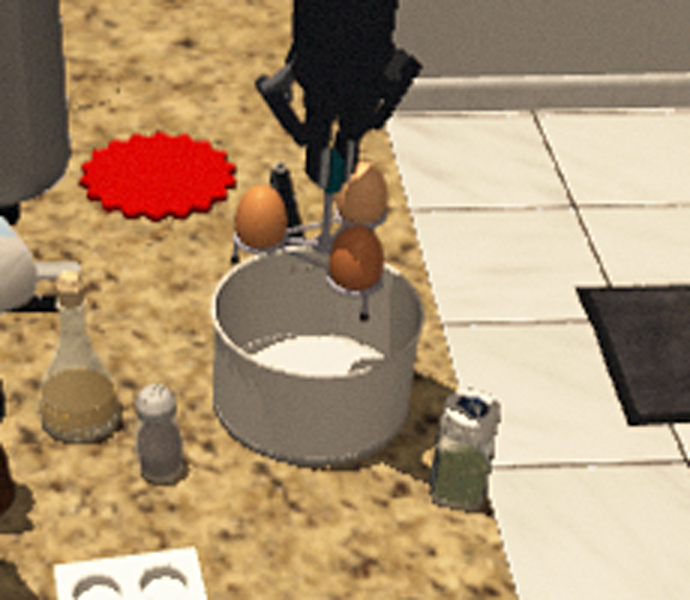

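Emit:
apply_moves(commands=[[0.002, -0.017, -0.01, 0, 0.001, 0], [0.002, -0.017, -0.02, 0, 0.001, 0], [0.002, -0.017, -0.02, 0, 0.001, 0], [0.002, -0.017, -0.02, 0, 0.001, 0]])

```text
t: 27.1
position: [485.7, -425.5, 215.2]
tcp_rot: [0.579, 0.405, 0.579, -0.406]
contact_force: [0.2, -1.2, -5.0]
gripper_width: 0.153
```

Emit:
apply_moves(commands=[[0, 0, 0, 0, 0, 0], [0, 0, 0, 0, 0, 0], [0, 0, 0, 0, 0, 0]])

```text
t: 27.48
position: [485.8, -425.5, 215.3]
tcp_rot: [0.579, 0.405, 0.579, -0.406]
contact_force: [-0.6, -0.4, -4.0]
gripper_width: 0.155
```

```bash
python3 - <<'E'
from h import *
from scipy.optimize import least_squares
show(); print(np.round(read_state()['qd'],4))
s=cam('side'); C=cloud(s); X0=C.reshape(-1,3); h=cv2.cvtColor(s['frame'],cv2.COLOR_RGB2HSV)
t=(cv2.inRange(h,(80,100,30),(100,255,255))>0)&(np.hypot(C[:,:,0]-485,C[:,:,1]+426)<40); print('grip',C[t].mean(0).round(1),C[t][:,2].min().round(),C[t][:,2].max().round())
m=(cv2.inRange(h,(4,80,40),(15,220,255))>0)&(np.hypot(C[:,:,0]-485,C[:,:,1]+426)<95)&(C[:,:,2]>150)
k,l,st,ce=cv2.connectedComponentsWithStats(m.astype(np.uint8))
a=read_state()['position'];dz=a[2]-70.7
for i in range(1,k):
    if st[i,4]<60: continue
    X=C[l==i]; 
    f=lambda p:np.sqrt(((X[:,0]-p[0])**2+(X[:,1]-p[1])**2)/22**2+((X[:,2]-p[2])/np.where(X[:,2]>p[2],34,22))**2)*22-22
    r=least_squares(f,[*(X.mean(0)-[0,12,0])],loss='soft_l1'); print('egg',st[i,4],r.x.round(1),'expect girth z',round(41.7+dz,1))
for k2,(x,y) in RG.items(): print('expect ring',k2,round(x-475.2+a[0]-1,1),round(y+162.7+a[1]+.5,1))
P=X0[(X0[:,2]>100)&(X0[:,2]<112)&(np.hypot(X0[:,0]-484,X0[:,1]+426)<120)&(np.hypot(X0[:,0]-484,X0[:,1]+426)>75)]
print('pan',least_squares(lambda p:np.hypot(P[:,0]-p[0],P[:,1]-p[1])-p[2],[484,-426,91],loss='soft_l1',f_scale=2).x.round(1),'base z',dz)
crop('wrist','w26.png',0,0,640,400,1); crop('side','s26.png',250,50,480,250,3)
E
```

```text
t 27.48 p [ 485.8 -425.5  215.3] x [-0.    -0.001 -1.   ] yang 20.0 q [-0.74  0.45  1.58 -0.    1.11 -1.09] w 0.155 F [-0.6 -0.4 -4. ]
[ 0.0019 -0.0004 -0.0005  0.0008 -0.002   0.0012]
grip [ 483.  -415.9  250.4] 230.0 422.0
egg 572 [ 463.7 -387.6  193.2] expect girth z 186.3
egg 289 [ 537.4 -436.1  185.6] expect girth z 186.3
expect ring 1 536.6 -434.3
expect ring 2 466.0 -374.9
expect ring 3 449.8 -465.8
pan [ 484.6 -427.1   90.4] base z 144.56020128791016
```

View pics/s26.png

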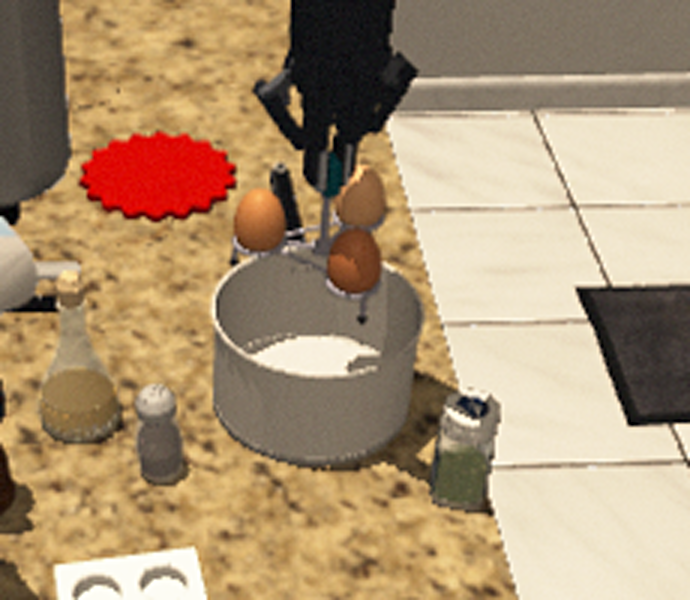

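View pics/w26.png

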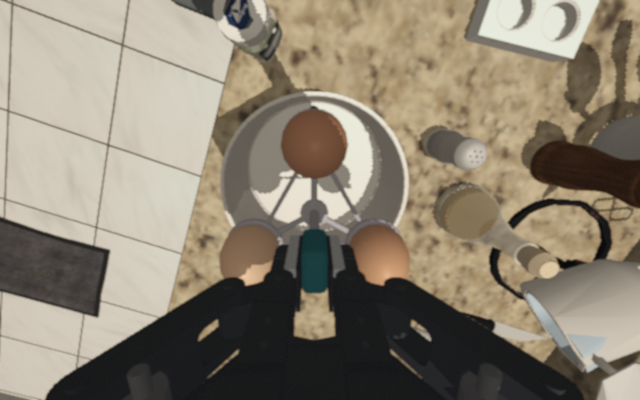

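```bash
python3 - <<'E'
from h import *
print(workorder.hand_in()); show()
E
```

```text
the job is handed in; nothing more can be done
None
the job is handed in; nothing more can be done
```

I moved the three brown eggs from the tray into the rack's rings, one in each, and let go of each with the rack standing on the worktop. I then lifted the rack by its teal grip and handed in, at about 27.5 s, holding it over the pan. The hand-in gives no verdict.

**Final pose:**

| Check | Measured | Limit |
|---|---|---|
| Height of the feet above the worktop | about 145 mm, so about 39 mm above the rim | 112–206 mm |
| Rack centre from pan centre | about 2 mm | 30 mm |
| Tool axis from vertical | under 0.1° | about 7° |
| Joint speeds | about 0.002 rad/s or less | still |

The wrist force of about 4 N matches the loaded rack. All three eggs look upright in their rings and in the same place in the wrist view as when I gripped the rack. The pan measured within 1 mm of where it started. The salt shaker, spice jar and cruet look untouched in the last pictures, but I did not re-measure them.

**What disagreed or went wrong:**
- **Fingertip position:** the cameras showed the fingertips about 18–25 mm behind the reported TCP, not 22 mm ahead as stated. My first close therefore gripped nothing, above the egg. I used the measured offset from then on.
- **Contact forces:** the tips pressed the tray with 18 N on the first pick. Seating the eggs took 3–8 N.
- **Last egg check:** only the egg in ring 1 was measured on its own, and it was within about 2 mm of its place. The other two merged into one blob in the side view, so I checked those by eye only.

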